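# Lock the work-holder head onto its bench ball

### The job

The blue work-holder head stands in its wooden nest: raise its red lever right up, then lift the head out and lower it fully home over the steel ball of the bench mount, upright, and only then press the lever right down so that the head is locked on, and let go. The ball stud may be clamped anywhere along the mount's slot, so feel or look for it: work gently, never press on the ball or the lever with more than about 45 N, do not let the head drop onto it, and leave the other things on the bench where they are.

Things in the scene. Friction and masses are not known exactly. Their poses are not given: they have to be found in the camera images.
- coupler: The holder head, about 0.66 kg: a blue steel box 52 x 52 mm in plan, 58 mm tall, socket open below. Origin: centre of its underside; z up, red lever at its -x side, arm at +x. Grip it from above across its plain y faces (52 mm apart), 20 to 50 mm above the underside. It starts standing in the nest, its axes along the nest's. It may sit on the ball at any yaw.
- socket (a point): Centre of the socket's mouth in the head's underside (the head's origin again). The bore is 33 mm square, 47 mm deep, with plain 9.5 mm walls and no lead-in. Within about 5 mm of centre it rides in over the ball's shoulder, pushed sideways the way it must go; further off, a wall stands on the ball's flat top, on the side towards which the head must be shifted (the moment on the tool tells which).
- pad (a point): Centre of the top of the round grey pad, 40 mm in diameter, on the head's aluminium arm: 98 mm from the head's centre along its +x and 60 mm above its underside. The arm is 20 mm wide, 32 to 46 mm above the underside.
- lever_hinge (a point): The lever's hinge pin, between two lugs on the head: at x = -40, y = 0, z = 53 mm in the head's frame; its axis runs along the head's y.
- lever (a joint): Lever angle: 0 = right down, handle level (locked); 0.85 = fully raised, end stop. It has light friction (1 to 2 N at the handle moves it) and stays where left; it starts down or nearly so. When down, its pawl reaches under the ball and bars it from entering or leaving the socket; above 0.4 the bore is free. If the head is not fully home, the pawl strikes the ball and the lever stays up.
- lever_grip (a point): Centre of the lever's red handle: a bar 52 mm long (along the lever), 16 mm wide, 11 mm thick, 80 mm from the hinge pin. Lever down: 3 mm above the pin's level, at x = -120, y = 0, z = 56 mm in the head's frame, handle pointing to the head's -x; it swings up and towards the head as the lever is raised.
- nest: Fixed wooden storage nest for the head. Origin: centre of its underside on the table; z up. Its platform, 20 mm high, holds the head upright between 9 mm high rims with 2 mm of play; a block under the head's arm keeps it from tipping when the lever is lifted gently. The head lifts straight out.
- mount: Fixed grey bench plate, 100 (x) x 190 (y) x 14 mm, with a slot along its y axis. Origin: centre of its underside on the table; z up. It carries the ball stud, firmly clamped at x = 0 but anywhere from y = -32 to +32 mm along the slot: the stud's place is not measured and must be seen or felt through the head.
- slot (a point): Point on the mount's z axis at the level of the stud's flat top, 50 mm above the table: a head fully home has its underside at this height, on the dark cylinder of 56 mm diameter. Above that flat: a 15 mm neck and a 30 mm steel ball, centre 81 mm above the table, cut off in a 20 mm wide flat at 92 mm; 1.5 mm side play in the bore. It marks the slot's middle, not the stud.
- spool: Bystander, leave alone: orange thread spool, 38 mm wide, 48 mm tall; origin at the centre of its underside.
- glue_jar: Bystander, leave alone: amber jar with black lid, 52 mm wide, 62 mm tall; origin at the centre of its underside.
- sanding_block: Bystander, leave alone: yellow sanding block, 90 x 55 x 30 mm; origin at the centre of its underside.
- dye_bottle: Bystander, leave alone: green dye bottle with white cap, 44 mm wide, 110 mm tall; origin at the centre of its underside.
- wax_tin: Bystander, leave alone: copper-coloured tin, 68 mm wide, 30 mm tall; origin at the centre of its underside.
- mallet: Bystander, leave alone: small hammer lying flat, about 200 mm long.
- cap_ring: Bystander, leave alone: black plastic ring, 32 mm wide, 12 mm tall; origin at the centre of its underside.
Not all that is in view belongs to the job. Leave any pink look-alike of the mount alone.

How it is judged:
On the way, in this order (a step that is already met when the one before it is completed fails the run):
1. the lever is raised (above 0.6 rad) with the head still in its nest (value of joint lever above 0.6 rad and distance between coupler and nest below 0.03 m), for 0.2 s.
2. the head is fully home on the ball, upright, with its lever still up (above 0.35 rad) (x of coupler in the frame of mount between -0.006 and 0.006 m and y of coupler in the frame of mount between -0.038 and 0.038 m and z of coupler in the frame of mount between 0.0475 and 0.0525 m and angle between coupler's own z axis and vertical below 0.06 rad and value of joint lever above 0.35 rad), for 0.2 s.
At the end, for the whole second after the job is handed in: The head sits fully home on the ball stud of the mount (origin 50 mm above the table within 2.5 mm, over the slot within 6 mm, at most 38 mm from the plate's centre along it, tilted less than 0.06 rad), at rest, its lever pressed down to under 0.12 rad, and is released (x of coupler in the frame of mount between -0.006 and 0.006 m and y of coupler in the frame of mount between -0.038 and 0.038 m and z of coupler in the frame of mount between 0.0475 and 0.0525 m and angle between coupler's own z axis and vertical below 0.06 rad and value of joint lever below 0.12 rad and linear speed of coupler below 0.02 m/s); the robot touches nothing.
It fails at once if the head is forced onto or against the bench mount with more than 60 N while its lever is up (above 0.3 rad) (contact force between coupler and mount above 60 N and value of joint lever above 0.3 rad).
It fails at once if away from its nest, with its lever under 0.3 rad, the head or lever is pressed by the fingers with more than 45 N (contact force between the fingers and coupler above 45 N and value of joint lever below 0.3 rad and horizontal distance between coupler and nest above 0.1 m).
It fails at once if the head drops or is slammed down over the ball (faster than 0.3 m/s within 45 mm of the mount's slot middle and with its underside under 100 mm) (linear speed of coupler above 0.3 m/s and horizontal distance between coupler and mount below 0.045 m and height (world z) of coupler below 0.1 m).
It fails at once if a bystander (spool, jar, sanding block, dye bottle, tin, hammer, ring) is pushed more than 30 mm or tipped over (distance of any of spool, glue_jar, sanding_block, dye_bottle, wax_tin, mallet, cap_ring from where it was at the start of the episode above 0.03 m or angle between any of spool, glue_jar, sanding_block, dye_bottle, wax_tin, cap_ring's own z axis and vertical above 0.5 rad).
It also fails if it takes over 72 s, if anything falls off the work surface, if the arm or the gripper's body presses on something with over 40 N, if the wrist force passes 120 N, or if a joint passes its speed limit or range.

### The arm

A 7-joint arm with a two-finger parallel gripper is mounted at the origin on the work surface. World frame = base frame: x ahead of the robot, y to its left, z up, the work surface at z = 0. Lengths are in m, angles in rad, forces in N, time in s.
With the tool pointing down it reaches from about 0.425 to 0.875 m from the base axis. Payload 8.4 kg.
Tool frame: the origin (TCP) lies midway between the tips of the shut fingers; the grasp point (between the pads) lies 19 mm behind it; x points along the fingers, y is the direction in which the jaws open and shut, and the axes are right-handed (so a half turn about x gives the same grasp; the last joint's range is limited). The gripper opens to 85 mm and grips with 20 to 120 N. Pads are 22 mm wide; open, the fingers measure 114 mm over their backs; the gripper's body (76 mm by 85 mm) begins 54 mm behind the grasp point. The pads swing forward as they close: fully open they stand 13 mm farther back than shut.
Start: joints at [-1.341, 0.333, 0.04, 1.465, -0.013, 1.343, -0.059], TCP at [0.21, 0.615, 0.231] pointing down, gripper open.
Joint ranges: [-2.58, 2.58], [-0.38, 2.09], [-1.3, 1.39], [0.25, 2.4], [-1.5, 4.64], [0.08, 2.09], [-2.65, 2.65]. Speed limits (rad/s): [2.22, 2.22, 2.79, 2.79, 3.14, 3.14, 3.14].

### API

Orientations are given as a unit quaternion [x, y, z, w].
In Python, from workcell import * gives the robot as it stands.
- The arm moves only by the tool send_rows, never from a script. Its argument "commands" is a list of rows, each a list of 2 entries, a list of its own where there are three numbers: the shift along the tool's x, y, z in cm, then the turn about the tool's x in degrees. In form: [[[tx, ty, tz], turn], ...]. A call has 1 to 12 rows; each row is the pose to reach, as a shift and turn from the pose measured when the call began, along the tool's axes at that moment; what a row does not reach only later rows make up. A row lasts 1/12 s, in which the tool goes at most 41.7 mm and 7.16 degrees, less where a joint would pass 70% of its speed; a pose out of reach is approached as far as the arm can. A call with a gripper value outside its range is refused whole. "jaw" is the closure in counts, from 0 (fully open) to 255 (shut), set as the call begins (left out, the last holds). The fingers move at their own pace and stop on an object; "squeeze" is the grip in N (left out, the last holds). Time passes only in rows, so rows that repeat a pose let the fingers close. It gives the time, the measured TCP pose, the force and the opening at its end, in the units of the state.
- get_state(): the state, without advancing time (a new reading comes with each control period).
- read_camera(name): name is "scene" or "top" or "wrist"; returns the picture (480x640x3 uint8, blue, green, red); there is no depth.
- get_calibration(name): a dict with "fovy" (degrees; the focal length in pixels is half the picture's height over the tangent of half this angle, whatever the lens; pixels are square), "cx", "cy" (the principal point, pixels), "rvec" (rotation vector, rad) and "tvec" (3), from world to camera coordinates, as OpenCV has them. Camera axes: x right, y down, z forward; pixel columns grow to the right and rows downward; lengths in m; the calibration is good to about 2 mm. A picture is of the moment at which its call begins: read the wrist's pose just before it. get_calibration takes no time and is no camera call; for the wrist camera it gives the pose at the moment of the call.
- finish_job(): hands the job in, once; it reports no verdict.
The state is a dict: "clock": time; "qpos": joint angles; "qvel": joint speeds; "joint_torque": joint torques, N m; "ee_pos": TCP position; "tcp_rot": TCP orientation; "ft_force": force on the tool from outside, world axes, zero at the start; "moment": the same for the moment, N m; "grip_width": finger opening in m.
Only numpy, scipy, OpenCV 4.12 (cv2) and the standard library are available. Lean on these libraries where they do the work, as an engineer would, in place of code of your own. Each camera call takes 0.05 s, during which the arm holds its last target. There are 200 camera calls.

## Working session

There is one attempt and no reset: what is moved stays moved. The work goes in short steps, Python scripts to look and compute and a tool call to move; the robot and the scene stay as the last step left them, time stands still between calls to the robot, and variables do not carry over. Pictures are saved under pics/ and viewed, about 8 in all and at most 12, crops included, and the job is handed in when it is done.

Besides the shell and the picture viewer there is one more tool, called after "Emit:" as name(argument=value, ...), one argument or row to a line, values as JSON. send_rows: Moves the arm, as the interface text tells. Its arguments: {"type":"object","properties":{"commands":{"type":"array","items":{"type":"array"}},"jaw":{"type":"number"},"squeeze":{"type":"number"}},"required":["commands"]}

```bash
mkdir -p pics
cat > h.py <<'E'
from workcell import *
import numpy as np, cv2
from scipy.spatial.transform import Rotation as R
def cal(n):
    c=get_calibration(n); f=240/np.tan(np.radians(c["fovy"])/2)
    return f,c["cx"],c["cy"],cv2.Rodrigues(np.array(c["rvec"],float))[0],np.array(c["tvec"],float).ravel()
def ray(n,u,v,z,c=None):
    f,cx,cy,Rm,t=c or cal(n)
    d=Rm.T@np.array([(u-cx)/f,(v-cy)/f,1]); o=-Rm.T@t
    return o+d*(z-o[2])/d[2]
def proj(n,p,c=None):
    f,cx,cy,Rm,t=c or cal(n); q=Rm@np.array(p)+t
    return np.array([cx+f*q[0]/q[2],cy+f*q[1]/q[2]])
def tool(target,s=None):
    s=s or get_state(); return R.from_quat(s["tcp_rot"]).inv().apply(np.array(target)-s["ee_pos"])*100
E
python3 - <<'E'
from h import *
s=get_state();print(s)
for n in("scene","top","wrist"):print(n,get_calibration(n))
print(R.from_quat(s["tcp_rot"]).as_matrix().round(3))
cv2.imwrite("pics/top.png",read_camera("top"));cv2.imwrite("pics/scene.png",read_camera("scene"))
E
```

```text
{'clock': 0.0, 'qpos': array([-1.34117835,  0.33390865,  0.03986186,  1.46631249, -0.01344147,
        1.34330105, -0.05848575]), 'qvel': array([-0.00013289, -0.0007403 , -0.00105616, -0.00097287, -0.00064227,
        0.00068239, -0.00116694]), 'joint_torque': array([-5.47899144e-04, -6.58555698e+01,  1.36503942e+00, -4.05569243e+01,
        1.67143968e-02,  1.24450150e-02,  3.76862147e-06]), 'ee_pos': array([0.20975456, 0.61472147, 0.23040238]), 'tcp_rot': array([ 0.1151484 ,  0.69764364, -0.11631602,  0.69749895]), 'ft_force': array([0.14369748, 0.58866341, 0.26813964]), 'moment': array([0.0863262 , 0.00597032, 0.00827217]), 'grip_width': 0.08533753928079736}
scene {'fovy': 45.47572379237253, 'cx': 317.5466622782285, 'cy': 237.96258225127892, 'rvec': array([ 2.00133121,  1.52058844, -0.54642959]), 'tvec': array([-0.14712814, -0.31549375,  1.53698408])}
top {'fovy': 46.2404720763649, 'cx': 323.3574292599995, 'cy': 236.73779444064195, 'rvec': array([ 2.16381808, -2.15630392,  0.11159969]), 'tvec': array([-0.01427396,  0.54668892,  1.46294317])}
wrist {'fovy': 60.86099613921956, 'cx': 319.8825664577147, 'cy': 233.26409891295307, 'rvec': array([-2.35893214, -1.68657499, -0.23847655]), 'tvec': array([-0.64728277, -0.03651816,  0.37931811])}
[[-0.     0.323  0.946]
 [-0.002  0.946 -0.323]
 [-1.    -0.002  0.   ]]
```

View pics/top.png

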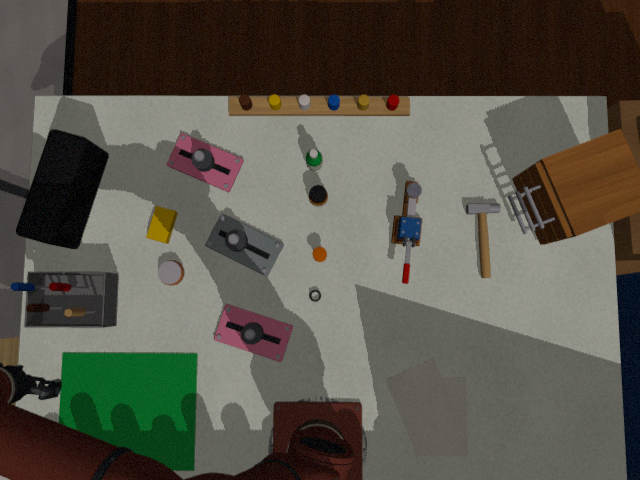

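View pics/scene.png

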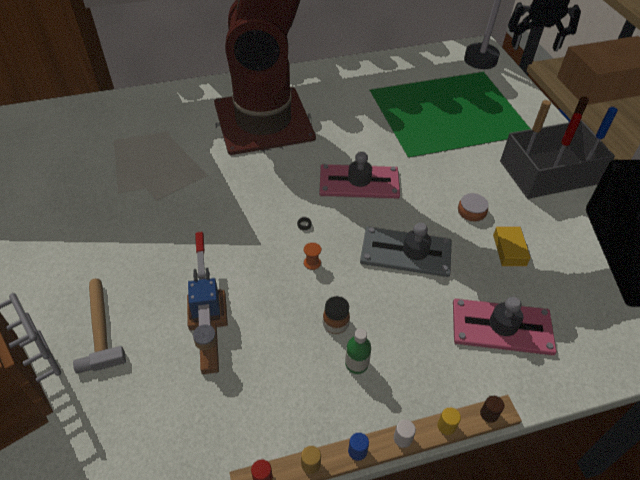

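Top view: the head is at (409,229), its pad at (413,190) and the red handle at (406,275). Three things could be the mount: the grey plate at (244,243), the pink one at (205,160) and the pink one at (253,332). By the description the grey one is the target. I'll check it in one close crop.

Run:
```python
from h import *
im=cv2.imread("pics/top.png")
a=cv2.resize(im[200:280,195:295],None,fx=5,fy=5,interpolation=cv2.INTER_CUBIC)
b=cv2.resize(im[170:290,380:440],None,fx=5,fy=5,interpolation=cv2.INTER_CUBIC)
c=np.zeros((600,800,3),np.uint8);c[:400,:500]=a;c[:,500:]=b
cv2.imwrite("pics/c.png",c)
```

```text
(no output)
```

View pics/c.png

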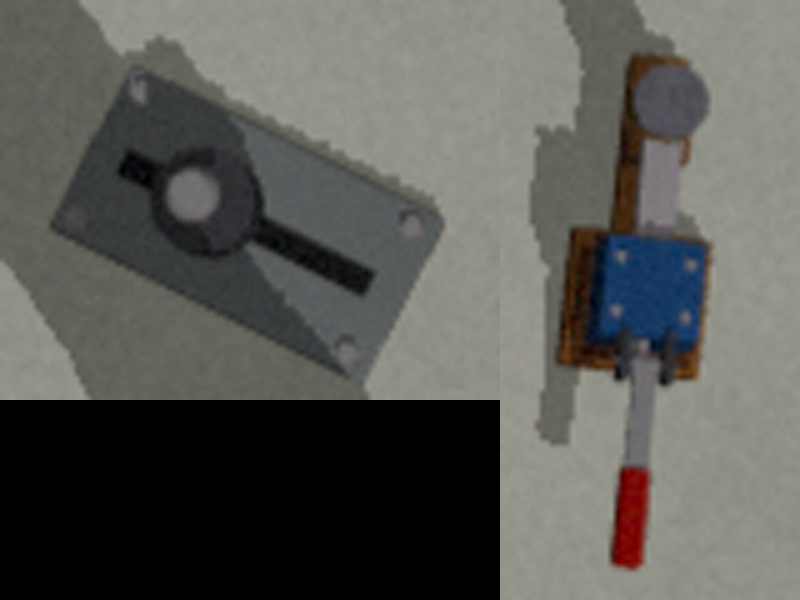

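Crop: the grey plate has its corners at (223,214), (283,243), (265,276) and (205,245), with the ball at (233.4,238.4). It is plainly grey, so that is the mount. Head top is at (410.2,228.2), pad at (414.2,190), handle at (406,273.6).

Run:
```python
from h import *
P=dict(pad=(414.2,190,.08),handle=(406,273.6,.076+.005),head=(410.2,228.2,.078),ball=(233.4,238.4,.09),cyl=(236.6,240.6,.05))
w={k:ray("top",*v) for k,v in P.items()}
for i,c in enumerate([(223,213.6),(283,243),(265.4,275.6),(205.4,245.2)]): w[i]=ray("top",*c,.014)
for k,v in w.items(): print(k,v.round(4), np.hypot(v[0],v[1]).round(3))
print("pad-head",w["pad"]-w["head"],"h-head",w["handle"]-w["head"])
d=w["pad"]-w["handle"];print("yaw",np.degrees(np.arctan2(d[1],d[0])),np.linalg.norm(d))
m=sum(w[i] for i in range(4))/4;print("mount",m)
for a,b in((1,0),(2,3)):
  d=w[b]-w[a];print("mount y dir",np.degrees(np.arctan2(d[1],d[0])),np.linalg.norm(d))
for a,b in((2,1),(3,0)):
  d=w[b]-w[a];print("x dir",np.degrees(np.arctan2(d[1],d[0])),np.linalg.norm(d))
```

```text
pad [ 0.6636 -0.2475  0.08  ] 0.708
handle [ 0.4473 -0.2235  0.081 ] 0.5
head [ 0.5642 -0.2361  0.078 ] 0.612
ball [0.5351 0.2167 0.09  ] 0.577
cyl [0.5337 0.215  0.05  ] 0.575
0 [0.6107 0.2593 0.014 ] 0.663
1 [0.5313 0.096  0.014 ] 0.54
2 [0.4438 0.142  0.014 ] 0.466
3 [0.5247 0.3046 0.014 ] 0.607
pad-head [ 0.09945815 -0.01136908  0.002     ] h-head [-0.11686243  0.01265723  0.003     ]
yaw -6.337757260047214 0.21765306656709285
mount [0.5276396  0.20046004 0.014     ]
mount y dir 64.07264100072055 0.18147706621450277
mount y dir 63.527257735702854 0.18161908808889574
x dir -27.68724538963821 0.09887034928618971
x dir -27.797430938753518 0.0971466956944681
```

Emit:
send_rows(
  commands=[
    [[0, -28, 44], 0],
    [[0, -28, 44], 0],
    [[0, -28, 44], 0],
    [[0, -28, 44], 0],
    [[0, -28, 44], 0],
    [[0, -28, 44], 0],
    [[0, -28, 44], 0],
    [[0, -28, 44], 0],
    [[0, -28, 44], 0],
    [[0, -28, 44], 0],
    [[0, -28, 44], 0],
    [[0, -28, 44], 0],
  ],
  jaw=110,
  squeeze=25,
)

```text
clock: 1.1
ee_pos: [0.5229, 0.2228, 0.2309]
tcp_rot: [0.115, 0.698, -0.116, 0.697]
ft_force: [1.3, 1.4, 0.0]
grip_width: 0.0484
```

Run:
```python
from h import *
f,cx,cy,Rm,t=cal("wrist");s=get_state()
print(s["clock"],s["ee_pos"],s["grip_width"],"cam in tool",R.from_quat(s["tcp_rot"]).inv().apply(-Rm.T@t-s["ee_pos"]))
print(tool([.447,-.2235,.2]))
cv2.imwrite("pics/w1.png",read_camera("wrist"))
p=[.5345,.216,.092];print(proj("wrist",p))
```

```text
1.1 [0.52293165 0.22279964 0.23092321] 0.048428815216285497 cam in tool [-0.14254206 -0.0016418  -0.07061722]
[  3.15560064 -44.68732065   7.22065217]
[329.05224219 224.16470667]
```

View pics/w1.png

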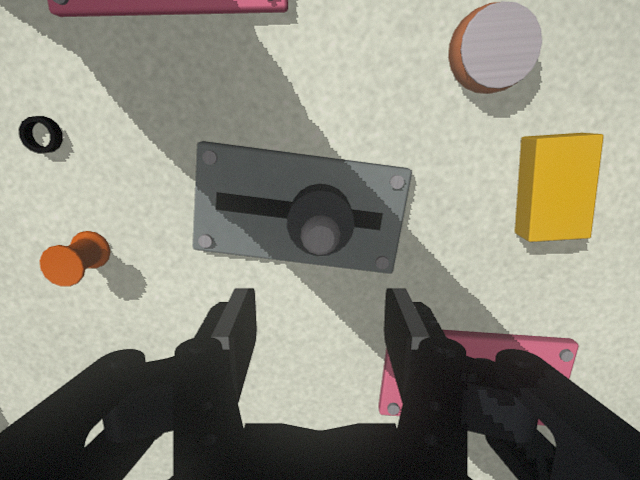

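Wrist view: the grey plate fills the middle, with the ball's top disc at (320,236). I'll recheck its position now that the arm is at rest.

Run:
```python
from h import *
s=get_state();print(s["ee_pos"],abs(s["qvel"]).max(),cal("wrist")[4])
c=cal("wrist");im=read_camera("wrist");cv2.imwrite("pics/w2.png",im)
o=cv2.imread("pics/w1.png");r=cv2.matchTemplate(im,o[200:270,280:360],cv2.TM_CCOEFF_NORMED);print(cv2.minMaxLoc(r))
t=cv2.imread("pics/top.png");
for z in(.089,.092):print(ray("wrist",320,236,z,c),ray("top",233.4,238.4,z))
for i,p in enumerate([(200,142),(411,169),(391,272),(194,247)]):print(ray("wrist",*p,.014,c))
print("cyl",ray("wrist",320,216,.05,c))
cv2.imwrite("pics/c2.png",cv2.resize(im[170:290,260:420],None,fx=5,fy=5))
print(tool([.447,-.2235,.2]))
```

```text
[0.52808705 0.21385177 0.23106436] 0.17400235709304934 [-0.37454134 -0.44752653  0.25870546]
(-0.6696591377258301, 0.9634492993354797, (345, 88), (289, 191))
[0.54153426 0.20665813 0.089     ] [0.5352123  0.21690965 0.089     ]
[0.54068063 0.20697259 0.092     ] [0.53488672 0.21640038 0.092     ]
[0.44881247 0.12939679 0.014     ]
[0.53146616 0.29436353 0.014     ]
[0.6185132  0.25016803 0.014     ]
[0.53419294 0.08494414 0.014     ]
cyl [0.53656471 0.20823599 0.05      ]
[  3.27541156 -44.145181     7.18316168]
```

View pics/c2.png

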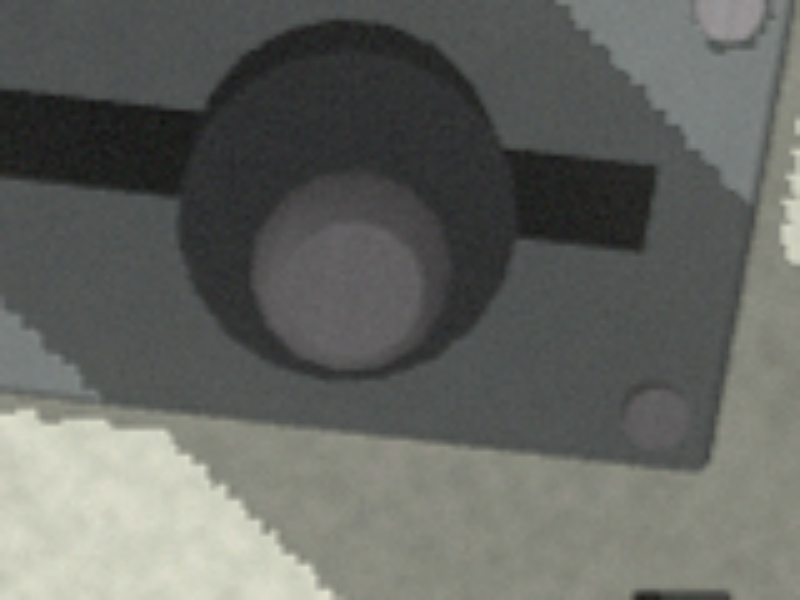

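Run:
```python
from h import *
s=get_state();print(s["ee_pos"],abs(s["qvel"]).max())
f,cx,cy,Rm,t=cal("wrist");c=(f,cx,cy,Rm,np.array([-0.37454134,-0.44752653,0.25870546]))
print(ray("wrist",327.6,229,.092,c),ray("wrist",329,209.5,.05,c))
print(tool([.447,-.2235,.2]))
```

```text
[0.52618965 0.21682066 0.23096817] 0.09281125301196055
[0.53776196 0.21322986 0.092     ] [0.53406011 0.21633955 0.05      ]
[  3.27541156 -44.145181     7.18316168]
```

Emit:
send_rows(
  commands=[
    [[3, -44.1, 7.2], -12.5],
    [[3, -44.1, 7.2], -12.5],
    [[3, -44.1, 7.2], -12.5],
    [[3, -44.1, 7.2], -12.5],
    [[3, -44.1, 7.2], -12.5],
    [[3, -44.1, 7.2], -12.5],
    [[3, -44.1, 7.2], -12.5],
    [[3, -44.1, 7.2], -12.5],
    [[3, -44.1, 7.2], -12.5],
    [[3, -44.1, 7.2], -12.5],
    [[3, -44.1, 7.2], -12.5],
    [[3, -44.1, 7.2], -12.5],
  ],
)

```text
clock: 2.2
ee_pos: [0.4444, -0.2307, 0.2028]
tcp_rot: [0.044, 0.705, -0.048, 0.706]
ft_force: [0.5, 0.1, 1.2]
grip_width: 0.0485
```

Emit:
send_rows(
  commands=[
    [[0, 0, 0], 0],
    [[0, 0, 0], 0],
    [[0, 0, 0], 0],
  ],
)

```text
clock: 2.45
ee_pos: [0.4445, -0.23, 0.2026]
tcp_rot: [0.044, 0.705, -0.048, 0.706]
ft_force: [0.1, 0.4, -1.1]
grip_width: 0.0486
```

Run:
```python
from h import *
c=cal("wrist");s=get_state();im=read_camera("wrist");s2=get_state()
print(s["ee_pos"],abs(s["qvel"]).max(),s2["ee_pos"],R.from_quat(s["tcp_rot"]).as_matrix().round(3))
cv2.imwrite("pics/w3.png",im);np.save("c3.npy",np.array(c,dtype=object),allow_pickle=True)
print(proj("wrist",[.447,-.2235,.081],c),proj("wrist",[.5645,-.2362,.078],c))
print(tool([.447,-.2235,.057]))
```

```text
[ 0.44445711 -0.23001805  0.2025922 ] 0.013020450218454417 [ 0.44470735 -0.22961351  0.20264792] [[ 0.001  0.129  0.992]
 [-0.006  0.992 -0.129]
 [-1.    -0.006  0.002]]
[333.98095491 226.7192215 ] [335.93421433 375.83702187]
[14.56089723  0.72426524  0.12319375]
```

View pics/w3.png

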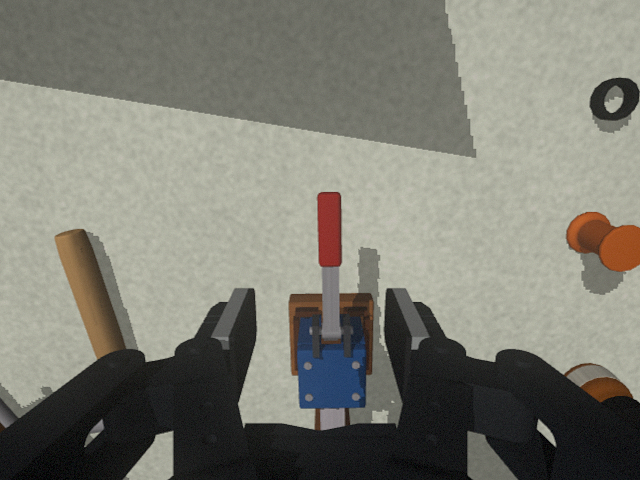

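Wrist view: handle at (329.5,229), about 3 mm from the prediction, with the head top at (332,376) and well aligned. I'll descend around the handle and grip it lightly.

Emit:
send_rows(
  commands=[
    [[4, 0.5, 0.1], 0],
    [[8, 0.5, 0.1], 0],
    [[11, 0.5, 0.1], 0],
    [[13, 0.5, 0.1], 0],
    [[14.4, 0.5, 0.1], 0],
    [[14.4, 0.5, 0.1], 0],
    [[14.4, 0.5, 0.1], 0],
    [[14.4, 0.5, 0.1], 0],
  ],
)

```text
clock: 3.17
ee_pos: [0.4473, -0.2253, 0.0596]
tcp_rot: [0.043, 0.705, -0.047, 0.707]
ft_force: [0.5, 0.3, 1.1]
grip_width: 0.0483
```

Emit:
send_rows(
  commands=[
    [[0, 0, 0], 0],
    [[0, 0, 0], 0],
    [[0, 0, 0], 0],
    [[0, 0, 0], 0],
    [[0, 0, 0], 0],
    [[0, 0, 0], 0],
    [[0, 0, 0], 0],
    [[0, 0, 0], 0],
  ],
  jaw=255,
  squeeze=25,
)

```text
clock: 3.83
ee_pos: [0.4478, -0.2251, 0.0597]
tcp_rot: [0.043, 0.705, -0.047, 0.707]
ft_force: [2.5, 2.5, 1.4]
grip_width: 0.0154
```

Emit:
send_rows(
  commands=[
    [[-0.4, 0, 0], 0],
    [[-0.8, 0, 0.05], 0],
    [[-1.55, 0, 0.2], 0],
    [[-2.3, 0, 0.45], 0],
    [[-3.0, 0, 0.75], 0],
    [[-3.7, 0, 1.1], 0],
    [[-4.0, 0, 1.3], 0],
    [[-4.35, 0, 1.55], 0],
    [[-4.65, 0, 1.8], 0],
    [[-4.95, 0, 2.05], 0],
    [[-5.2, 0, 2.3], 0],
    [[-5.5, 0, 2.6], 0],
  ],
)

```text
clock: 4.83
ee_pos: [0.4712, -0.2279, 0.1142]
tcp_rot: [0.043, 0.706, -0.047, 0.705]
ft_force: [-11.3, 2.2, 2.5]
grip_width: 0.0157
```

Emit:
send_rows(
  commands=[
    [[0, 0, 0], 0],
    [[0, 0, 0], 0],
    [[0, 0, 0], 0],
  ],
)

```text
clock: 5.08
ee_pos: [0.4711, -0.2281, 0.1142]
tcp_rot: [0.043, 0.706, -0.047, 0.705]
ft_force: [-4.5, 1.1, -0.2]
grip_width: 0.0154
```

Run:
```python
from h import *
s=get_state();print(s["ee_pos"],s["ft_force"],s["moment"])
c=cal("scene");im=read_camera("scene");t=read_camera("top")
a=cv2.resize(im[180:390,140:300],None,fx=2.8,fy=2.8);b=cv2.resize(t[170:290,360:440],None,fx=4,fy=4)
o=np.zeros((600,800,3),np.uint8);o[:a.shape[0],:a.shape[1]]=a;o[:b.shape[0],460:460+b.shape[1]]=b
cv2.imwrite("pics/s2.png",o)
```

```text
[ 0.47105652 -0.22806091  0.11417035] [-4.53156683  1.11399278 -0.19606623] [0.46550989 0.83753915 0.21224496]
```

View pics/s2.png

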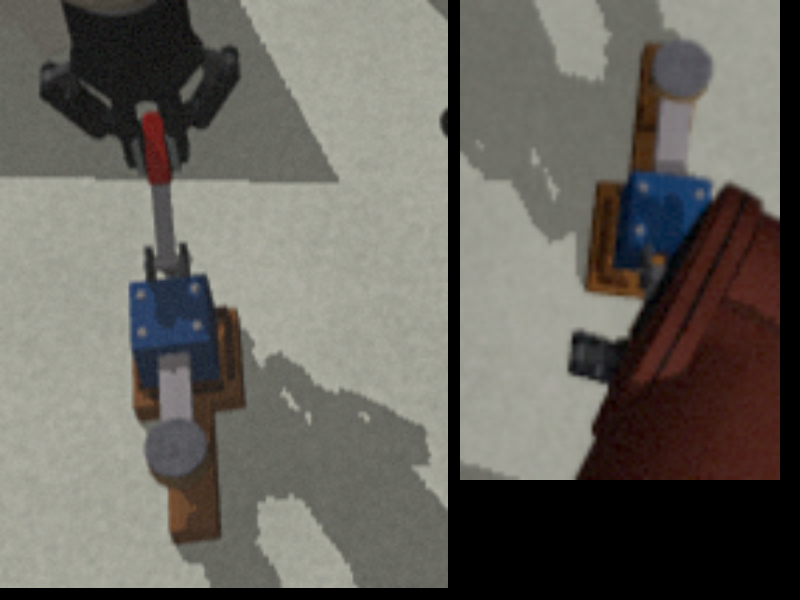

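The head looks shifted or tipped slightly towards its arm: the pad moved about 3 px, and the tool felt −x force. The lever is probably at its stop with the grip pushing on it. I'll back off along the arc, release, and look.

Emit:
send_rows(
  commands=[
    [[0.15, 0, -0.2], 0],
    [[0.3, 0, -0.4], 0],
    [[0.45, 0, -0.55], 0],
    [[0.6, 0, -0.7], 0],
    [[0.6, 0, -0.7], 0],
  ],
)

```text
clock: 5.6
ee_pos: [0.4641, -0.2272, 0.1081]
tcp_rot: [0.043, 0.706, -0.047, 0.705]
ft_force: [2.1, -0.4, -1.7]
grip_width: 0.0157
```

Run:
```python
from h import *
s=get_state();print(s["ee_pos"],s["ft_force"],s["moment"])
im=read_camera("scene");t=read_camera("top")
a=cv2.resize(im[200:380,150:270],None,fx=3.3,fy=3.3);b=cv2.resize(t[170:290,360:440],None,fx=4,fy=4)
o=np.zeros((600,800,3),np.uint8);o[:a.shape[0],:a.shape[1]]=a;o[:b.shape[0],460:460+b.shape[1]]=b
cv2.imwrite("pics/s3.png",o)
def H(p,org=[.5645,-.2362,.02],y=-6.5):
    return np.array(org)+R.from_euler('z',y,degrees=True).apply(p)
for n in("scene","top"):
    for nm,p in dict(pad=[.098,0,.06],c1=[.026,.026,.058],c2=[.026,-.026,.058],c3=[-.026,.026,.058],pin=[-.04,0,.053],h8=[-.04-.0535,0,.053+.0595]).items(): 
        q=proj(n,H(p)); print(n,nm,q.round(1), ((q-[150,200])*3.3).round() if n=="scene" else ((q-[360,170])*4+[460,0]).round())
```

```text
[ 0.46407176 -0.22722659  0.10805636] [ 2.14694113 -0.40464566 -1.71880189] [ 0.04526818 -0.4289379   0.08727115]
scene pad [203.2 331.7] [176. 435.]
scene c1 [216.1 297.4] [218. 321.]
scene c2 [187.8 300.9] [125. 333.]
scene c3 [214.8 275.3] [214. 248.]
scene pin [201.2 272.8] [169. 240.]
scene h8 [196. 232.] [152. 106.]
top pad [414.1 190.7] [677.  83.]
top c1 [401.2 217. ] [625. 188.]
top c2 [421.3 219.3] [705. 197.]
top c3 [399.1 236.9] [617. 268.]
top pin [408.4 243.6] [654. 295.]
top h8 [409.6 262.8] [659. 371.]
```

View pics/s3.png

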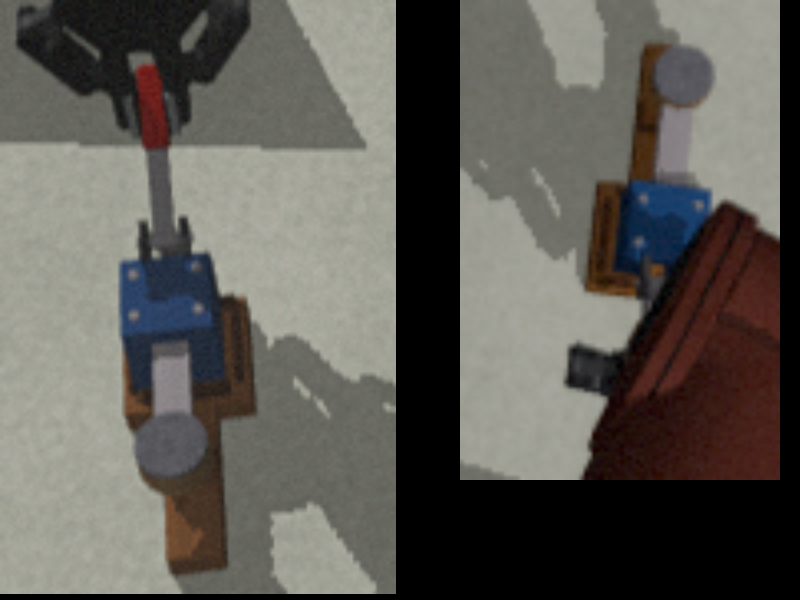

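Loads are now small (|F| below 3 N), so the nest carries the head. I'll release the handle, back up, and look.

Emit:
send_rows(
  commands=[
    [[0, 0, 0], 0],
    [[0, 0, 0], 0],
    [[0, 0, 0], 0],
    [[0, 0, 0], 0],
    [[0, 0, 0], 0],
  ],
  jaw=110,
)

```text
clock: 6.12
ee_pos: [0.4642, -0.2273, 0.1083]
tcp_rot: [0.043, 0.706, -0.047, 0.705]
ft_force: [0.2, -0.7, 0.3]
grip_width: 0.0484
```

Emit:
send_rows(
  commands=[
    [[-4, 0, 0], 0],
    [[-8, 0, 0], 0],
    [[-11, 0, 0], 0],
    [[-13, 0, 0], 0],
    [[-13, 0, 0], 0],
    [[-13, 0, 0], 0],
    [[-13, 0, 0], 0],
  ],
  jaw=0,
)

```text
clock: 6.7
ee_pos: [0.4641, -0.2265, 0.2376]
tcp_rot: [0.044, 0.707, -0.047, 0.705]
ft_force: [-0.0, 0.1, -0.7]
grip_width: 0.0857
```

Run:
```python
from h import *
s=get_state();c=cal("wrist");w=read_camera("wrist");print(s["ee_pos"],abs(s["qvel"]).max())
im=read_camera("scene");t=read_camera("top")
cv2.imwrite("pics/w4.png",w)
a=cv2.resize(im[190:380,160:250],None,fx=3,fy=3);b=cv2.resize(t[170:290,380:440],None,fx=4,fy=4);w=cv2.resize(w[120:,200:460],None,fx=1,fy=1)
o=np.zeros((600,800,3),np.uint8)
x=0
for k in(a,b,w): o[:k.shape[0],x:x+k.shape[1]]=k;x+=k.shape[1]
cv2.imwrite("pics/s4.png",o)
def H(p,org=[.5645,-.2362,.02],y=-6.5):
    return np.array(org)+R.from_euler('z',y,degrees=True).apply(p)
for nm,p in dict(pad=[.098,0,.06],c1=[.026,.026,.058],c2=[.026,-.026,.058],c3=[-.026,.026,.058],c4=[-.026,-.026,.058]).items():
  print(nm,((proj("scene",H(p))-[160,190])*3).round(),((proj("top",H(p))-[380,170])*4+[270,0]).round(),(proj("wrist",H(p),c)-[200,120]+[510,0]).round())
for th in(0,.4,.6,.7,.8,.85):
  p=[-.04-.08*np.cos(th)+.003*np.sin(th),0,.053+.08*np.sin(th)+.003*np.cos(th)]
  print(th,((proj("scene",H(p))-[160,190])*3).round(),((proj("top",H(p))-[380,170])*4+[270,0]).round(),(proj("wrist",H(p),c)-[200,120]+[510,0]).round())
```

```text
[ 0.46412075 -0.22647428  0.23757997] 0.012435322977572244
pad [130. 425.] [407.  83.] [638. 311.]
c1 [168. 322.] [355. 188.] [668. 238.]
c2 [ 83. 333.] [435. 197.] [607. 239.]
c3 [164. 256.] [347. 268.] [669. 182.]
c4 [ 82. 266.] [427. 277.] [605. 183.]
0 [119. 152.] [372. 418.] [635.  67.]
0.4 [113. 130.] [380. 404.] [636.  85.]
0.6 [110. 126.] [384. 390.] [636. 102.]
0.7 [109. 125.] [386. 381.] [636. 112.]
0.8 [108. 126.] [389. 371.] [637. 123.]
0.85 [108. 127.] [390. 366.] [637. 129.]
```

View pics/s4.png

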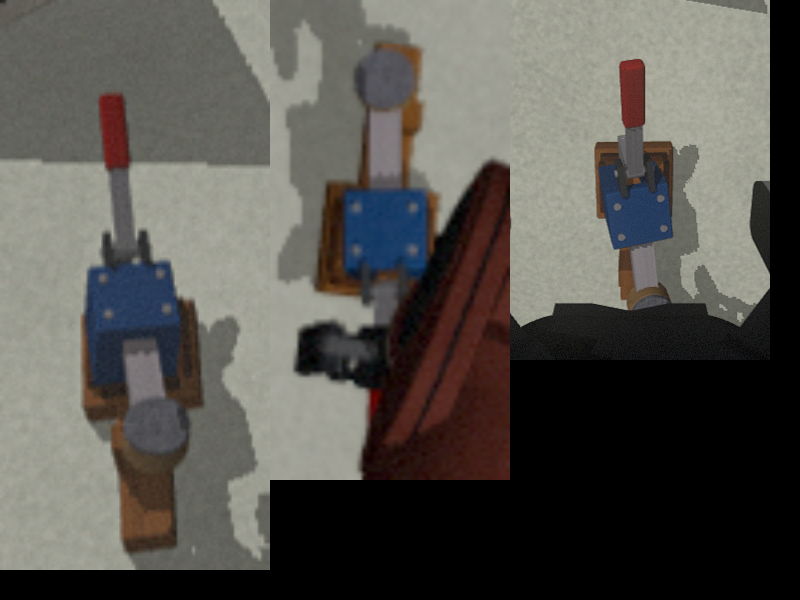

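The head has turned about 8° and appears to have come out of the nest rims. I'll fit its 6-DoF pose and lever angle to the features visible in the three views.

```bash
cat > fit.py <<'E'
from h import *
from scipy.optimize import least_squares
P=dict(c1=[.026,.026,.058],c2=[.026,-.026,.058],c3=[-.026,.026,.058],c4=[-.026,-.026,.058],pad=[.098,0,.06])
def lev(r,th): # r along lever from pin
    return [-.04-r*np.cos(th)+.003*np.sin(th),0,.053+r*np.sin(th)+.003*np.cos(th)]
def fit(obs,C,x0=None):
    def res(x):
        Rh=R.from_euler('ZYX',x[3:6]).as_matrix();out=[]
        for n,f,u,v in obs:
            p=P[f] if f in P else lev(dict(h=.08,tip=.106,inn=.054)[f],x[6])
            out+=list(proj(n,np.array(x[:3])+Rh@np.array(p),C[n])-[u,v])
        return np.array(out)
    r=least_squares(res,x0 or [.565,-.236,.03,0,0,0,.7],loss="soft_l1",x_scale=[.01,.01,.01,.1,.1,.1,.1])
    return r.x,res(r.x).reshape(-1,2)
E
python3 - <<'E'
from fit import *
C={n:cal(n) for n in("scene","top","wrist")}
S=lambda f,u,v:("scene",f,u/3+160,v/3+190)
T=lambda f,u,v:("top",f,(u-270)/4+380,v/4+170)
W=lambda f,u,v:("wrist",f,u-310,v+120)
obs=[S("c4",90,268),S("c3",170,263),S("c1",180,320),S("c2",88,330),S("pad",156,425),S("h",114,132),S("tip",111,97),
T("c1",346,190),T("c2",427,190),T("c3",345,273),T("pad",385,80),
W("c1",673,240),W("c2",613,249),W("c4",602,178),W("h",633,93),W("tip",632,64)]
x,r=fit(obs,C);print(x[:3].round(4),np.degrees(x[3:6]).round(1),"lever",x[6].round(2))
for o,e in zip(obs,r):print(o[:2],e.round(1))
E
```

```text
[ 0.5718 -0.2425  0.0212] [-0.8 -5.6 -8.6] lever 0.58
('scene', 'c4') [-2.5  0.4]
('scene', 'c3') [-1.7 -0.6]
('scene', 'c1') [-1.3  0.4]
('scene', 'c2') [1.  0.1]
('scene', 'pad') [-2.4 -3.6]
('scene', 'h') [-1.5  0.9]
('scene', 'tip') [-1.8 -0.1]
('top', 'c1') [ 0.3 -0.3]
('top', 'c2') [ 0.5 -0.2]
('top', 'c3') [ 0.2 -1. ]
('top', 'pad') [ 1.1 -0.8]
('wrist', 'c1') [ 1.  -2.7]
('wrist', 'c2') [ 0.1 -1.2]
('wrist', 'c4') [ 3.3 10.7]
('wrist', 'h') [0.1 1.1]
('wrist', 'tip') [ 0.4 -0.8]
```

Emit:
send_rows(
  commands=[
    [[0, 0.4, 4], -3],
    [[0, 0.4, 8], -6.5],
    [[0, 0.4, 10.3], -6.5],
    [[3, 0.4, 10.3], -6.5],
    [[6, 0.4, 10.3], -6.5],
    [[9, 0.4, 10.3], -6.5],
    [[12, 0.4, 10.3], -6.5],
    [[14, 0.4, 10.3], -6.5],
    [[16, 0.4, 10.3], -6.5],
    [[17.5, 0.4, 10.3], -6.5],
    [[18.5, 0.4, 10.3], -6.5],
    [[18.5, 0.4, 10.3], -6.5],
  ],
)

```text
clock: 7.85
ee_pos: [0.564, -0.2361, 0.049]
tcp_rot: [0.004, 0.71, -0.007, 0.704]
ft_force: [-0.7, 0.9, 0.6]
grip_width: 0.0851
```

Emit:
send_rows(
  commands=[
    [[0.4, 0, 0], 0],
    [[0.8, 0, 0], 0],
    [[0.8, 0, 0], 0],
    [[0.8, 0, 0], 0],
  ],
)

```text
clock: 8.18
ee_pos: [0.5642, -0.2362, 0.0414]
tcp_rot: [0.004, 0.71, -0.007, 0.704]
ft_force: [-0.5, -0.2, -0.0]
grip_width: 0.0853
```

Emit:
send_rows(
  commands=[
    [[0, 0, 0], 0],
    [[0, 0, 0], 0],
    [[0, 0, 0], 0],
    [[0, 0, 0], 0],
    [[0, 0, 0], 0],
    [[0, 0, 0], 0],
  ],
  jaw=255,
  squeeze=35,
)

```text
clock: 8.68
ee_pos: [0.5648, -0.2361, 0.0424]
tcp_rot: [0.004, 0.709, -0.007, 0.705]
ft_force: [-2.3, 1.9, 5.9]
grip_width: 0.0565
```

Run:
```python
from h import *
s=get_state();print(s["ee_pos"],s["ft_force"],s["moment"],s["grip_width"])
c=cal("wrist");w=read_camera("wrist");im=read_camera("scene");t=read_camera("top")
for n,k in dict(wrist=w,scene=im,top=t).items():cv2.imwrite(f"pics/g_{n}.png",k)
np.save("cg.npy",np.array(c,dtype=object),allow_pickle=True)
a=cv2.resize(im[190:380,160:250],None,fx=3,fy=3);b=cv2.resize(t[170:290,380:440],None,fx=4,fy=4);w=w[:,180:460]
o=np.zeros((600,800,3),np.uint8)
x=0
for k in(a,b,w): o[:k.shape[0],x:x+k.shape[1]]=k;x+=k.shape[1]
cv2.imwrite("pics/s5.png",o)
```

```text
[ 0.56476798 -0.23612982  0.04240308] [-2.29130081  1.86554243  5.94194019] [ 0.20439694  0.34410238 -0.18055746] 0.056474202009477996
```

View pics/s5.png

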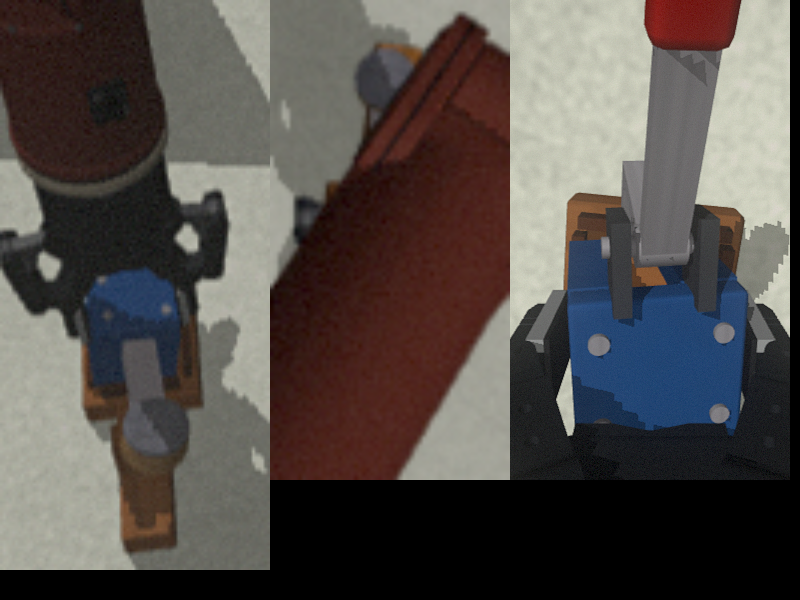

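Wrist crop: the head's lever-side top edge runs from (570,292) to (748,278), so it sits about 4.5° yawed in the jaws, and the width reads 56.5 mm. I'll lift slightly so that it can align between the pads.

Emit:
send_rows(
  commands=[
    [[0, 0, 0], -2],
    [[-0.2, 0, 0], -4],
    [[-0.5, 0, 0], -4],
    [[-0.9, 0, 0], -4],
    [[-1.4, 0, 0], -4],
    [[-2, 0, 0], -4],
    [[-2.5, 0, 0], -4],
    [[-2.5, 0, 0], -4],
    [[-2.5, 0, 0], -4],
    [[-2.5, 0, 0], -4],
  ],
  squeeze=45,
)

```text
clock: 9.67
ee_pos: [0.5648, -0.2358, 0.0672]
tcp_rot: [-0.021, 0.709, 0.018, 0.704]
ft_force: [0.0, 0.1, -6.0]
grip_width: 0.0542
```

Run:
```python
from h import *
s=get_state();print(s["ee_pos"],s["ft_force"],s["moment"],s["grip_width"],R.from_quat(s["tcp_rot"]).as_matrix().round(3))
c=cal("wrist");w=read_camera("wrist");im=read_camera("scene")
for n,k in dict(wrist=w,scene=im).items():cv2.imwrite(f"pics/l_{n}.png",k)
a=cv2.resize(im[190:380,160:250],None,fx=3,fy=3);w=w[:,100:540]
o=np.zeros((600,800,3),np.uint8)
x=0
for k in(a,w): o[:k.shape[0],x:x+k.shape[1]]=k;x+=k.shape[1]
cv2.imwrite("pics/s6.png",o)
```

```text
[ 0.56475474 -0.23582731  0.06723109] [ 0.02360501  0.12687755 -5.96207713] [ 0.01965201 -0.00427934 -0.00276999] 0.054167264003884975 [[-0.007 -0.055  0.998]
 [-0.004  0.998  0.055]
 [-1.    -0.004 -0.007]]
```

Emit:
send_rows(
  commands=[
    [[0, 0, 0], 0],
    [[0, 0, 0], 0],
    [[0, 0, 0], 0],
    [[0, 0, 0], 0],
  ],
  squeeze=60,
)

```text
clock: 10.1
ee_pos: [0.5646, -0.2359, 0.067]
tcp_rot: [-0.021, 0.71, 0.018, 0.704]
ft_force: [-0.8, 0.3, -6.6]
grip_width: 0.0532
```

Run:
```python
from h import *
c=cal("wrist");w=read_camera("wrist");cv2.imwrite("pics/m.png",w)
b=w.astype(int);m=((b[:,:,0]>b[:,:,2]*1.6)&(b[:,:,0]>40)).astype(np.uint8)
print(m.sum())
# left/right edges of blue per row, top edge per column
for r in range(270,440,20):
    k=np.where(m[r])[0]; print(r,k.min() if len(k) else None,k.max() if len(k) else None)
for q in range(230,440,15):
    k=np.where(m[:,q])[0]; print("col",q,k.min() if len(k) else None)
g=cv2.cvtColor(w,cv2.COLOR_BGR2GRAY)
bg=((b.max(2)-b.min(2)<30)&(b.max(2)>130)).astype(np.uint8)
n,l,st,ce=cv2.connectedComponentsWithStats(bg)
for i in range(1,n):
    if 150<st[i,4]<1200 : print("blob",ce[i].round(1),st[i])
```

```text
24285
270 240 399
290 237 412
310 235 412
330 236 410
350 237 408
370 238 407
390 240 406
410 241 404
430 242 401
col 230 None
col 245 240
col 260 238
col 275 254
col 290 312
col 305 283
col 320 282
col 335 262
col 350 262
col 365 309
col 380 306
col 395 265
col 410 287
col 425 None
blob [236.6 405. ] [231 378  11  57 323]
blob [ 15.3 402.7] [  0 388  45  40 916]
blob [ 83.3 435.2] [ 75 424  17  25 160]
blob [556.4 434.9] [549 424  17  24 160]
blob [508.5 463.7] [492 437  33  43 308]
```

View pics/s6.png

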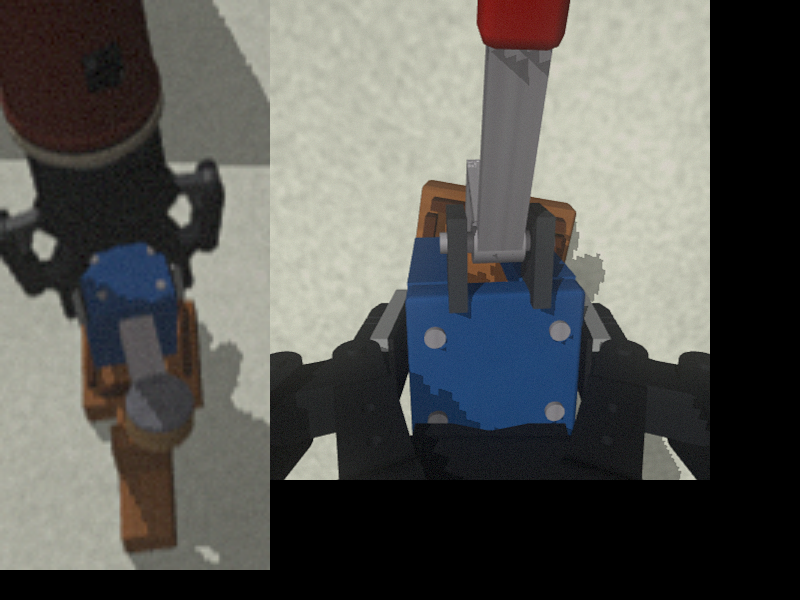

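Run:
```python
from fit import *
s=.0186
P.update(s1=[s,s,.059],s2=[s,-s,.059],s3=[-s,s,.059],s4=[-s,-s,.059])
C={"wrist":cal("wrist"),"scene":cal("scene")}
W=lambda f,u,v:("wrist",f,u-170,v)
S=lambda f,u,v:("scene",f,u/3+160,v/3+190)
obs=[W("s4",435,338),W("s3",560,330),W("s1",555,411),W("s2",437,418),W("c4",407,290),W("c3",584,281),W("inn",523,42),S("pad",160,403),S("s1",161,284),S("s2",102,296)]
x,r=fit(obs,C,[.565,-.236,.045,0,0,0,.7]);print(x[:3].round(4),np.degrees(x[3:6]).round(1),"lever",x[6].round(2))
for o,e in zip(obs,r):print(o[:2],e.round(1))
Rm=C["wrist"][3];print("cam axes in world",Rm.round(3))
s=get_state();print(s["ee_pos"])
```

```text
[ 0.5661 -0.2437  0.0433] [ 2.4  1.3 -8.5] lever 0.46
('wrist', 's4') [ -0.5 -23.5]
('wrist', 's3') [  0.9 -22.9]
('wrist', 's1') [-1.3 -0.2]
('wrist', 's2') [0.9 3.9]
('wrist', 'c4') [-0.1  0.5]
('wrist', 'c3') [1.5 0.5]
('wrist', 'inn') [-0.2  0.1]
('scene', 'pad') [-2.   0.5]
('scene', 's1') [-1.  3.]
('scene', 's2') [-1.6  2.3]
cam axes in world [[-0.054  0.999 -0.004]
 [ 0.961  0.053  0.272]
 [ 0.272  0.011 -0.962]]
[ 0.56468128 -0.23585599  0.06702224]
```

```bash
cat > pose.py <<'E'
from fit import *
def screws(w,thr=95):
    b=w.astype(int);m=((b.max(2)-b.min(2)<45)&(b.max(2)>thr)).astype(np.uint8)
    n,l,st,ce=cv2.connectedComponentsWithStats(m)
    return [ce[i] for i in range(1,n) if 200<st[i,4]<700 and abs(st[i,2]-st[i,3])<7 and 230<ce[i][0]<420 and 290<ce[i][1]<440]
E
python3 - <<'E'
from pose import *
w=cv2.imread("pics/m.png")
print([q.round(1) for q in screws(w)])
C={"wrist":cal("wrist"),"scene":cal("scene")}
S=lambda f,u,v:("scene",f,u/3+160,v/3+190)
sc={"s3":(390,330),"s4":(265,338),"s1":(385,411),"s2":(267,418)}
best=None
for sx in(.013,.015,.017,.019):
  for sy in(.017,.0186,.020):
    P.update(s1=[sx,sy,.059],s2=[sx,-sy,.059],s3=[-sx,sy,.059],s4=[-sx,-sy,.059])
    obs=[("wrist",k,*v) for k,v in sc.items()]+[("wrist","c4",237,290),("wrist","c3",413.5,281),("wrist","inn",353,42),S("pad",160,403),S("s1",161,284),S("s2",102,296)]
    x,r=fit(obs,C,[.565,-.236,.045,0,0,0,.7]);e=np.abs(r).mean()
    if best is None or e<best[0]:best=(e,sx,sy,x,r)
    print(sx,sy,e.round(2),x[:3].round(4),np.degrees(x[3:6]).round(1),x[6].round(2))
print(best[4].round(1))
E
```

```text
[array([388.6, 330.1]), array([263.9, 337.4]), array([383.5, 411. ])]
0.013 0.017 2.19 [ 0.5726 -0.2425  0.0479] [ 2.6 -5.4 -7.7] 0.54
0.013 0.0186 1.47 [ 0.5729 -0.2449  0.0459] [  2.3  -4.3 -10. ] 0.43
0.013 0.02 2.31 [ 0.5735 -0.246   0.0449] [  1.8  -4.3 -11. ] 0.34
0.015 0.017 2.67 [ 0.5669 -0.2412  0.0466] [ 2.6 -0.1 -6.4] 0.51
0.015 0.0186 2.0 [ 0.5702 -0.2436  0.0448] [ 2.2 -2.1 -8.5] 0.44
0.015 0.02 2.82 [ 0.5714 -0.2445  0.0436] [ 1.4 -2.4 -9. ] 0.36
0.017 0.017 3.34 [ 0.5629 -0.241   0.0465] [ 2.8  2.8 -6.1] 0.53
0.017 0.0186 2.7 [ 0.5681 -0.2437  0.044 ] [ 2.4 -0.5 -8.5] 0.46
0.017 0.02 3.48 [ 0.5693 -0.2445  0.0427] [ 1.9 -0.9 -9.2] 0.4
0.019 0.017 4.14 [ 0.5579 -0.2415  0.0475] [ 2.8  6.5 -5.9] 0.54
0.019 0.0186 3.6 [ 0.5656 -0.2438  0.0431] [ 2.4  1.8 -8.5] 0.45
0.019 0.02 4.22 [ 0.5671 -0.2446  0.0419] [ 2.1  1.  -9.3] 0.4
[[-0.3 -0.7]
 [-0.  -0.9]
 [ 0.7 -4.3]
 [-0.9  0.2]
 [ 0.4  3.8]
 [ 0.8  4.9]
 [-0.2  0.2]
 [-2.9 -2.8]
 [-1.7  0.2]
 [-2.4 -1.1]]
```

The fit shows the head about 9° rolled in the jaws: the pads jammed on its diagonal. I'll turn it to the nest's yaw, place it over the nest, lower it gently to contact and open, so that it falls flat.

Emit:
send_rows(
  commands=[
    [[0, 0.4, -0.3], 5],
    [[0, 0.75, -0.6], 9],
    [[0, 0.75, -0.6], 9],
    [[0.6, 0.75, -0.6], 9],
    [[1.1, 0.75, -0.6], 9],
    [[1.5, 0.75, -0.6], 9],
    [[1.7, 0.75, -0.6], 9],
    [[1.7, 0.75, -0.6], 9],
  ],
  squeeze=40,
)

```text
clock: 10.82
ee_pos: [0.5591, -0.2301, 0.0506]
tcp_rot: [0.034, 0.708, -0.038, 0.704]
ft_force: [1.2, -2.8, 0.4]
grip_width: 0.0538
```

Emit:
send_rows(
  commands=[
    [[0.15, 0, 0], 0],
    [[0.25, 0, 0], 0],
    [[0.25, 0, 0], 0],
  ],
)

```text
clock: 11.07
ee_pos: [0.56, -0.2318, 0.0491]
tcp_rot: [0.034, 0.707, -0.039, 0.705]
ft_force: [2.2, -4.3, 4.5]
grip_width: 0.0527
```

Contact force is rising gently and the width shrank to 52.7, so the head is righting itself. I'll follow the side forces and ease it down.

Emit:
send_rows(
  commands=[
    [[0.1, -0.1, 0.1], 0],
    [[0.2, -0.2, 0.15], 0],
    [[0.3, -0.3, 0.2], 0],
    [[0.4, -0.3, 0.2], 0],
    [[0.4, -0.3, 0.2], 0],
  ],
)

```text
clock: 11.48
ee_pos: [0.5619, -0.2347, 0.0471]
tcp_rot: [0.034, 0.707, -0.038, 0.705]
ft_force: [-9.2, 5.3, 26.9]
grip_width: 0.0518
```

Emit:
send_rows(
  commands=[
    [[-0.15, -0.05, -0.05], 0],
    [[-0.15, -0.05, -0.05], 0],
    [[-0.15, -0.05, -0.05], 0],
  ],
)

```text
clock: 11.73
ee_pos: [0.5607, -0.2347, 0.0477]
tcp_rot: [0.034, 0.707, -0.038, 0.705]
ft_force: [0.4, 0.1, -5.6]
grip_width: 0.0516
```

Run:
```python
from pose import *
s=get_state();print(s["ee_pos"],s["ft_force"],s["moment"],s["grip_width"])
w=read_camera("wrist");im=read_camera("scene");cv2.imwrite("pics/n_w.png",w);cv2.imwrite("pics/n_s.png",im)
print([q.round(1) for q in screws(w)])
C={"wrist":cal("wrist"),"scene":cal("scene"),"top":cal("top")}
b=w.astype(int);m=((b[:,:,0]>b[:,:,2]*1.6)&(b[:,:,0]>40))
for r in range(300,440,25):
    k=np.where(m[r])[0]; print(r,k.min(),k.max())
# predicted screws if seated upright in nest / on rims
for z in(.02,.029):
  for nm,p in dict(s1=[.013,.0186,.059],s2=[.013,-.0186,.059],s3=[-.013,.0186,.059],s4=[-.013,-.0186,.059]).items():
    print(z,nm,proj("wrist",np.array([.5645,-.2362,z])+R.from_euler('z',-6.5,degrees=True).apply(p)).round(1))
```

```text
[ 0.5607396  -0.23466432  0.0476556 ] [ 0.39045804  0.09552976 -5.58462464] [-0.09350066 -0.04352551  0.00705285] 0.0516219058997681
[array([256.1, 339.7]), array([383.2, 339. ]), array([378.1, 415.1])]
300 230 410
325 230 410
350 233 407
375 235 405
400 238 403
425 240 400
0.02 s1 [379.2 399.3]
0.02 s2 [263.4 397.9]
0.02 s3 [383.5 326.7]
0.02 s4 [261.  325.2]
0.029 s1 [383.2 419.4]
0.029 s2 [259.3 417.8]
0.029 s3 [388.1 342.5]
0.029 s4 [256.5 340.9]
```

The head is now upright and square in the jaws (screw rows 339.7 and 339.0, width 51.6). I'll lower it gently into the nest, feeling for the rims.

Emit:
send_rows(
  commands=[
    [[0.1, 0, 0], 0],
    [[0.2, 0, 0], 0],
    [[0.3, 0, 0], 0],
    [[0.3, 0, 0], 0],
  ],
)

```text
clock: 12.17
ee_pos: [0.5609, -0.2348, 0.0471]
tcp_rot: [0.035, 0.707, -0.037, 0.705]
ft_force: [-12.9, 5.0, 28.6]
grip_width: 0.0518
```

Run:
```python
from pose import *
s=get_state();print(s["ee_pos"],s["ft_force"],s["moment"],s["grip_width"])
from scipy.optimize import least_squares
w=cv2.imread("pics/n_w.png");c=cal("wrist")
# use calibration of picture time: shift by TCP difference
s0=np.array([.5607396,-.23466432,.0476556]);f,cx,cy,Rm,t=c;c=(f,cx,cy,Rm,t+Rm@(s["ee_pos"]-s0))
ob=np.array([[256.1,339.7],[383.2,339.],[378.1,415.1],[230,296],[410,294.5]])
pt=np.array([[-.013,-.0186,.059],[-.013,.0186,.059],[.013,.0186,.059],[-.026,-.026,.058],[-.026,.026,.058]])
fn=lambda x:np.ravel([proj("wrist",x[:3]+R.from_euler('ZYX',[x[3],x[4],x[5]]).apply(p),c)-o for p,o in zip(pt,ob)])
r=least_squares(fn,[.5645,-.236,.025,-.11,0,0],x_scale=[.01]*3+[.1]*3);print(r.x[:3].round(4),np.degrees(r.x[3:]).round(1),r.fun.round(1))
```

```text
[ 0.56087183 -0.23480504  0.04713061] [-12.93922457   4.9916395   28.61372429] [1.72823894 2.51587358 0.23402133] 0.05177581412238341
[ 0.5686 -0.2424  0.0265] [-7.5 -3.6 -4.8] [ 0.2  0.   0.1 -1.   0.   0.2 -0.3  0.   0.   0.7]
```

Contact again at TCP z 0.047, so the head stands on a rim. The handle grip put the head's true y near −0.238, about 3 mm further −y than now. I'll lift a little, shift and retry.

Emit:
send_rows(
  commands=[
    [[-0.2, 0, 0], 0],
    [[-0.4, -0.15, -0.1], 0],
    [[-0.4, -0.33, -0.25], 0],
    [[-0.4, -0.33, -0.25], 0],
    [[-0.2, -0.33, -0.25], 0],
    [[0, -0.33, -0.25], 0],
    [[0.2, -0.33, -0.25], 0],
    [[0.2, -0.33, -0.25], 0],
  ],
)

```text
clock: 12.83
ee_pos: [0.558, -0.2379, 0.0473]
tcp_rot: [0.036, 0.707, -0.037, 0.705]
ft_force: [-12.4, 5.7, 24.6]
grip_width: 0.0517
```

Run:
```python
from pose import *
s=get_state();print(s["ee_pos"],s["ft_force"],s["moment"],s["grip_width"])
```

```text
[ 0.55802437 -0.23786609  0.04730915] [-12.40707132   5.65872317  24.63430402] [1.60422416 2.60825142 0.18183628] 0.05168458020101202
```

The contact moment points to the (−x,+y) corner, which is the lowest one of the still slightly tilted head, and position and yaw now match the nest. I'll unload and release.

Emit:
send_rows(
  commands=[
    [[-0.15, 0, 0], 0],
    [[-0.15, 0, 0], 0],
  ],
)

```text
clock: 13.0
ee_pos: [0.5583, -0.2381, 0.0491]
tcp_rot: [0.036, 0.707, -0.037, 0.705]
ft_force: [0.3, 0.3, -6.5]
grip_width: 0.0516
```

Emit:
send_rows(
  commands=[
    [[0, 0, 0], 0],
    [[0, 0, 0], 0],
    [[0, 0, 0], 0],
    [[0, 0, 0], 0],
    [[0, 0, 0], 0],
  ],
  jaw=0,
)

```text
clock: 13.42
ee_pos: [0.5584, -0.2382, 0.0491]
tcp_rot: [0.036, 0.707, -0.037, 0.705]
ft_force: [-0.5, -0.3, 0.3]
grip_width: 0.0854
```

```bash
cat >> pose.py <<'E'
from scipy.optimize import least_squares
def wpose(obs,c,x0=(.5645,-.236,.025,-.11,0,0)):
    pt=dict(s4=[-.013,-.0186,.059],s3=[-.013,.0186,.059],s1=[.013,.0186,.059],s2=[.013,-.0186,.059],c4=[-.026,-.026,.058],c3=[-.026,.026,.058])
    fn=lambda x:np.ravel([proj("wrist",x[:3]+R.from_euler('ZYX',x[3:6]).apply(pt[k]),c)-np.array(o) for k,o in obs.items()])
    r=least_squares(fn,x0,x_scale=[.01]*3+[.1]*3);return r.x[:3].round(4),np.degrees(r.x[3:]).round(1),r.fun.round(1)
E
python3 - <<'E'
from pose import *
s=get_state();print(s["ee_pos"],s["ft_force"],s["grip_width"])
c=cal("wrist");w=read_camera("wrist");im=read_camera("scene");cv2.imwrite("pics/r_w.png",w);cv2.imwrite("pics/r_s.png",im)
print([q.round(1) for q in screws(w)])
b=w.astype(int);m=((b[:,:,0]>b[:,:,2]*1.6)&(b[:,:,0]>40))
for r in range(270,440,20):
    k=np.where(m[r])[0]; print(r,k.min(),k.max())
E
```

```text
[ 0.55843147 -0.23816618  0.04913028] [-0.47643225 -0.28015719  0.29995202] 0.0854156827390796
[array([256.7, 336.2]), array([382.2, 336. ]), array([377.6, 411.9])]
270 240 401
290 234 406
310 231 409
330 233 407
350 235 406
370 237 404
390 238 402
410 240 401
430 243 398
```

Run:
```python
from pose import *
c=cal("wrist")
print(wpose(dict(s4=(256.7,336.2),s3=(382.2,336),s1=(377.6,411.9),c4=(231,306),c3=(409.5,305)),c))
print(wpose(dict(s4=(256.7,336.2),s3=(382.2,336),s1=(377.6,411.9)),c))
for z in(.02,.029):
  for nm,p in dict(s1=[.013,.0186,.059],s2=[.013,-.0186,.059],s3=[-.013,.0186,.059],s4=[-.013,-.0186,.059],c4=[-.026,-.026,.058],c3=[-.026,.026,.058]).items():
    print(z,nm,proj("wrist",np.array([.5645,-.2375,z])+R.from_euler('z',-6.5,degrees=True).apply(p)).round(1))
w=cv2.imread("pics/r_w.png")
for q in(245,275,300,320,340,395):print(q,[tuple(w[r,q]) for r in range(262,312,6)])
```

```text
(array([ 0.5611, -0.2387,  0.0228]), array([-5.4,  4.7,  1.4]), array([ 1.3,  4.5, -0.6,  5.6,  0.4, -2.6, -0.3, -4.7, -0.8, -2.9]))
(array([ 0.5657, -0.2435,  0.0258]), array([-7.1, -2.7, -2.4]), array([-0.,  0.,  0., -0.,  0.,  0.]))
0.02 s1 [385.7 402. ]
0.02 s2 [271.7 400.8]
0.02 s3 [390.3 330.7]
0.02 s4 [269.8 329.5]
0.02 c4 [244.7 289.1]
0.02 c3 [416.8 290.8]
0.029 s1 [390.2 421.9]
0.029 s2 [268.3 420.7]
0.029 s3 [395.5 346.6]
0.029 s4 [266.1 345.3]
0.029 c4 [238.9 302.2]
0.029 c3 [424.  304.1]
245 [(np.uint8(92), np.uint8(63), np.uint8(45)), (np.uint8(94), np.uint8(67), np.uint8(47)), (np.uint8(96), np.uint8(68), np.uint8(51)), (np.uint8(109), np.uint8(75), np.uint8(50)), (np.uint8(91), np.uint8(60), np.uint8(45)), (np.uint8(93), np.uint8(62), np.uint8(41)), (np.uint8(126), np.uint8(79), np.uint8(49)), (np.uint8(119), np.uint8(77), np.uint8(46)), (np.uint8(124), np.uint8(82), np.uint8(53))]
275 [(np.uint8(59), np.uint8(61), np.uint8(58)), (np.uint8(61), np.uint8(62), np.uint8(58)), (np.uint8(63), np.uint8(57), np.uint8(63)), (np.uint8(65), np.uint8(65), np.uint8(65)), (np.uint
[... 1131 characters left out ...]
.uint8(84), np.uint8(128)), (np.uint8(55), np.uint8(88), np.uint8(135)), (np.uint8(87), np.uint8(53), np.uint8(27)), (np.uint8(93), np.uint8(58), np.uint8(34)), (np.uint8(116), np.uint8(69), np.uint8(38)), (np.uint8(113), np.uint8(69), np.uint8(37)), (np.uint8(111), np.uint8(64), np.uint8(35))]
395 [(np.uint8(56), np.uint8(41), np.uint8(34)), (np.uint8(77), np.uint8(54), np.uint8(40)), (np.uint8(89), np.uint8(56), np.uint8(38)), (np.uint8(110), np.uint8(67), np.uint8(36)), (np.uint8(84), np.uint8(51), np.uint8(30)), (np.uint8(93), np.uint8(60), np.uint8(39)), (np.uint8(118), np.uint8(76), np.uint8(43)), (np.uint8(116), np.uint8(74), np.uint8(44)), (np.uint8(110), np.uint8(70), np.uint8(40))]
```

Run:
```python
from pose import *
w=cv2.imread("pics/w3.png");c=tuple(np.load("c3.npy",allow_pickle=True))
b=w.astype(int);m=((b.max(2)-b.min(2)<60)&(b.max(2)>100)).astype(np.uint8)
n,l,st,ce=cv2.connectedComponentsWithStats(m)
S=[(ce[i].round(1),st[i,4]) for i in range(1,n) if 10<st[i,4]<150 and 290<ce[i][0]<380 and 340<ce[i][1]<420];print(S)
bl=(b[:,:,0]>b[:,:,2]*1.6)&(b[:,:,0]>40)
for r in range(315,412,8):
    k=np.where(bl[r])[0];print(r,k.min() if len(k) else 0,k.max() if len(k) else 0)
for p in [s[0] for s in S]:
    q=ray("wrist",*p,.079,c);print(R.from_euler('z',6.5,degrees=True).apply(q-[.5645,-.2375,.079]).round(4))
g=cv2.cvtColor(w,cv2.COLOR_BGR2GRAY);print("col 345:",g[325:415:3,345], "col 308", g[325:415:3,306])
```

```text
[(array([307.1, 365.5]), np.int32(64)), (array([355. , 364.7]), np.int32(53)), (array([308.3, 397.2]), np.int32(56)), (array([355.2, 396.6]), np.int32(56))]
315 320 320
323 300 360
331 300 361
339 299 363
347 298 364
355 297 365
363 298 365
371 298 365
379 299 365
387 299 364
395 300 364
403 300 364
411 0 0
[-0.0101 -0.0203  0.    ]
[-0.0104  0.0156  0.    ]
[ 0.018  -0.0201  0.    ]
[0.0178 0.0159 0.    ]
col 345: [54 57 59 62 60 59 63 55 59 56 59 66 62 58 65 62 62 64 68 60 59 67 67 62
 64 61 60 56 44 60] col 308 [ 58  55  58  57  56  54  63  52  53  72  65  69  73 127 124  66  63  70
  69  65  67  67  67  81 124  96  70  65 173 170]
```

```bash
sed -i 's/\.0186/.018/g;s/\.013,/.0141,/g' pose.py
python3 - <<'E'
from pose import *
c=cal("wrist")
o=dict(s4=(256.7,336.2),s3=(382.2,336),s1=(377.6,411.9))
print(wpose(o,c));o.update(c4=(233.5,295),c3=(407,295));print(wpose(o,c))
for z in(.02,.029):
  for nm,p in dict(s1=[.0141,.018,.059],s3=[-.0141,.018,.059],s4=[-.0141,-.018,.059],c4=[-.026,-.026,.058],c3=[-.026,.026,.058]).items():
    print(z,nm,proj("wrist",np.array([.568,-.2401,z])+R.from_euler('z',-6.3,degrees=True).apply(p)).round(1))
E
```

```text
(array([ 0.557 , -0.2397,  0.0274]), array([-5.7,  5.3,  0.1]), array([-0.,  0.,  0.,  0.,  0.,  0.]))
(array([ 0.5645, -0.2406,  0.0239]), array([-5.7, -0.1, -0.1]), array([ 3.2, -1.7, -1.9, -2. , -0.5,  1.2, -2.3,  1.7,  1.5,  0.9]))
0.02 s1 [376.6 414.2]
0.02 s3 [380.7 338.2]
0.02 s4 [264.7 337.3]
0.02 c4 [237.7 300.7]
0.02 c3 [408.4 301.9]
0.029 s1 [380.4 434.8]
0.029 s3 [385.1 354.5]
0.029 s4 [260.6 353.6]
0.029 c4 [231.5 314.6]
0.029 c3 [414.9 315.8]
```

Run:
```python
from pose import *
a=cv2.imread("pics/scene.png");b=cv2.imread("pics/r_s.png")
def mt(x0,x1,y0,y1):
    t=cv2.resize(a[y0:y1,x0:x1],None,fx=4,fy=4,interpolation=cv2.INTER_CUBIC);s=cv2.resize(b[y0-14:y1+14,x0-14:x1+14],None,fx=4,fy=4,interpolation=cv2.INTER_CUBIC)
    r=cv2.matchTemplate(s,t,cv2.TM_CCOEFF_NORMED);_,v,_,l=cv2.minMaxLoc(r);print((x0,y0),v.round(3),(np.array(l)-56)/4)
mt(190,220,322,346);mt(186,222,300,322);mt(186,222,278,304);mt(195,220,345,372)
org=np.array([.568,-.24,.02])
H=lambda p,o:o+R.from_euler('z',-6.3,degrees=True).apply(p)
p0=proj("scene",H([.098,0,.06],org))
for d in([.003,0,0],[0,.003,0],[0,0,.009]):print(d,(proj("scene",H([.098,0,.06],org+d))-p0).round(2))
o=np.hstack([cv2.resize(k[190:380,160:260],None,fx=3,fy=3) for k in(a,b)]);cv2.imwrite("pics/s7.png",o)
```

```text
Traceback (most recent call last):
AttributeError: 'float' object has no attribute 'round'
```

Run:
```python
from pose import *
a=cv2.imread("pics/scene.png");b=cv2.imread("pics/r_s.png")
def mt(x0,x1,y0,y1):
    t=cv2.resize(a[y0:y1,x0:x1],None,fx=4,fy=4,interpolation=cv2.INTER_CUBIC);s=cv2.resize(b[y0-14:y1+14,x0-14:x1+14],None,fx=4,fy=4,interpolation=cv2.INTER_CUBIC)
    r=cv2.matchTemplate(s,t,cv2.TM_CCOEFF_NORMED);_,v,_,l=cv2.minMaxLoc(r);print((x0,y0),round(v,3),(np.array(l)-56)/4)
mt(190,220,322,346);mt(186,222,300,322);mt(186,222,278,304);mt(195,220,345,372)
org=np.array([.568,-.24,.02])
H=lambda p,o:o+R.from_euler('z',-6.3,degrees=True).apply(p)
p0=proj("scene",H([.098,0,.06],org))
for d in([.003,0,0],[0,.003,0],[0,0,.009]):print(d,(proj("scene",H([.098,0,.06],org+d))-p0).round(2))
cv2.imwrite("pics/s7.png",np.hstack([cv2.resize(k[190:380,160:260],None,fx=3,fy=3) for k in(a,b)]))
```

```text
(190, 322) 0.855 [-0.25 -2.  ]
(186, 300) 0.854 [-0.25 -4.5 ]
(186, 278) 0.724 [-0.5   0.25]
(195, 345) 0.919 [0.   1.25]
[0.003, 0, 0] [0.25 1.42]
[0, 0.003, 0] [ 1.69 -0.39]
[0, 0, 0.009] [-0.71 -2.68]
```

View pics/s7.png

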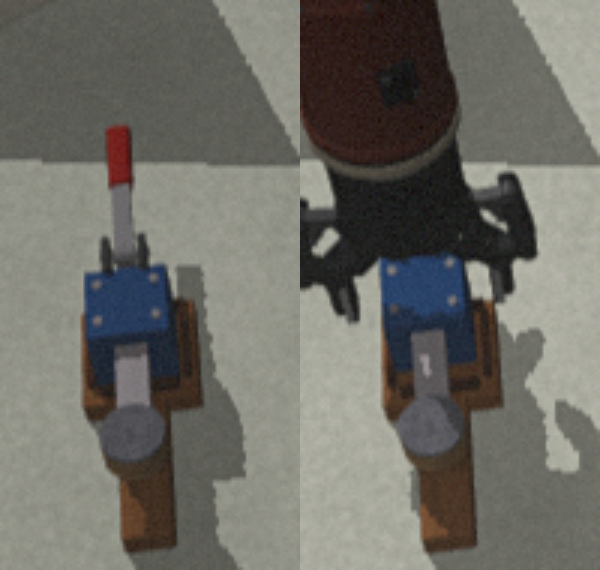

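The last picture allowed shows the head a few mm too far −x, with its lever side propped on the rim: its screws shifted about 4 px and the pad about 2 px. y and yaw match. I'll regrip, move +x and lower.

Emit:
send_rows(
  commands=[
    [[0, 0, 0], 0],
    [[0, 0, 0], 0],
    [[0, 0, 0], 0],
    [[0, 0, 0], 0],
    [[0, 0, 0], 0],
    [[0, 0, 0], 0],
  ],
  jaw=255,
  squeeze=40,
)

```text
clock: 14.02
ee_pos: [0.5584, -0.2381, 0.0493]
tcp_rot: [0.036, 0.707, -0.037, 0.705]
ft_force: [-0.5, 0.4, 2.7]
grip_width: 0.0513
```

Emit:
send_rows(
  commands=[
    [[-0.3, 0, 0], 0],
    [[-0.3, 0, 0.3], 0],
    [[-0.3, 0, 0.6], 0],
    [[-0.3, 0, 0.6], 0],
    [[0, 0, 0.6], 0],
    [[0.2, 0, 0.6], 0],
    [[0.3, 0, 0.6], 0],
    [[0.3, 0, 0.6], 0],
  ],
)

```text
clock: 14.68
ee_pos: [0.5647, -0.2388, 0.0486]
tcp_rot: [0.036, 0.707, -0.036, 0.706]
ft_force: [-10.8, 5.7, 23.5]
grip_width: 0.0517
```

Emit:
send_rows(
  commands=[
    [[-0.15, 0, 0], 0],
    [[-0.15, 0, 0], 0],
  ],
)

```text
clock: 14.85
ee_pos: [0.565, -0.2391, 0.0506]
tcp_rot: [0.036, 0.706, -0.036, 0.706]
ft_force: [-0.1, -0.6, -6.4]
grip_width: 0.0513
```

Emit:
send_rows(
  commands=[
    [[0, 0, 0], 0],
    [[0, 0, 0], 0],
    [[0, 0, 0], 0],
    [[0, 0, 0], 0],
    [[0, 0, 0], 0],
  ],
  jaw=0,
)

```text
clock: 15.27
ee_pos: [0.5651, -0.2392, 0.0506]
tcp_rot: [0.036, 0.706, -0.036, 0.706]
ft_force: [0.8, -0.2, -0.0]
grip_width: 0.0853
```

```bash
cat > look.py <<'E'
from pose import *
a=cv2.imread("pics/scene.png")
def corners(w):
    b=w.astype(int);m=((b.max(2)-b.min(2)<50)&(b.max(2)>90)).astype(np.uint8)
    n,l,st,ce=cv2.connectedComponentsWithStats(m)
    return [(ce[i].round(1),st[i,2:].tolist()) for i in range(1,n) if 120<st[i,4]<900 and 220<ce[i][0]<430 and 290<ce[i][1]<445]
def scenescrews(im,x0=178,x1=228,y0=265,y1=315):
    s=cv2.resize(im[y0:y1,x0:x1],None,fx=6,fy=6,interpolation=cv2.INTER_CUBIC).astype(int)
    blue=(s[:,:,0]-s[:,:,2]>30).astype(np.uint8);hull=cv2.morphologyEx(blue,cv2.MORPH_CLOSE,np.ones((31,31)))
    m=((hull>0)&(s[:,:,2]>95)).astype(np.uint8)
    n,l,st,ce=cv2.connectedComponentsWithStats(m)
    return [((ce[i]/6+[x0,y0]).round(1)) for i in range(1,n) if 40<st[i,4]<900]
def mt(b,x0,x1,y0,y1):
    t=cv2.resize(a[y0:y1,x0:x1],None,fx=4,fy=4,interpolation=cv2.INTER_CUBIC);s=cv2.resize(b[y0-14:y1+14,x0-14:x1+14],None,fx=4,fy=4,interpolation=cv2.INTER_CUBIC)
    r=cv2.matchTemplate(s,t,cv2.TM_CCOEFF_NORMED);_,v,_,l=cv2.minMaxLoc(r);return round(v,3),(np.array(l)-56)/4
def padc(im):
    # pad: grey disc, near (204,334)
    s=cv2.resize(im[315:355,180:230],None,fx=6,fy=6,interpolation=cv2.INTER_CUBIC);g=cv2.GaussianBlur(cv2.cvtColor(s,cv2.COLOR_BGR2GRAY),(0,0),2)
    sat=cv2.cvtColor(s,cv2.COLOR_BGR2HSV)[:,:,1];m=((sat<60)&(g<125)).astype(np.uint8)
    return m
E
python3 - <<'E'
from look import *
s=get_state();print(s["ee_pos"],s["ft_force"])
c=cal("wrist");w=read_camera("wrist");im=read_camera("scene");cv2.imwrite("pics/q_w.png",w);cv2.imwrite("pics/q_s.png",im)
r=cv2.imread("pics/r_s.png")
print("scene0",scenescrews(a));print("r",scenescrews(r));print("now",scenescrews(im))
for box in((190,220,322,346),(183,225,275,310)):print("r",mt(r,*box),"now",mt(im,*box))
print(corners(w))
for nm,p in dict(s1=[.0141,.018,.059],s2=[.0141,-.018,.059],s3=[-.0141,.018,.059],s4=[-.0141,-.018,.059]).items():
    print(nm,[proj("wrist",np.array([.568,-.2401,z])+R.from_euler('z',-6.3,degrees=True).apply(p),c).round(1) for z in(.02,.029)])
E
```

```text
[ 0.56505899 -0.23915979  0.05058423] [ 0.84586295 -0.16043579 -0.0178175 ]
scene0 [array([211. , 282.4]), array([192.2, 284.8]), array([211.8, 294.3]), array([192.4, 296.7])]
r [array([209.8, 277.4]), array([190.5, 280. ]), array([210.7, 290.1])]
now [array([209.9, 280.4]), array([190.7, 282.7]), array([210.8, 292.9]), array([190.6, 295. ])]
r (0.855, array([-0.25, -2.  ])) now (0.887, array([-0.25,  0.25]))
r (0.732, array([-0.25,  2.5 ])) now (0.729, array([-0.25,  4.5 ]))
[(array([259. , 331.7]), [22, 21, 337]), (array([382.6, 331.5]), [23, 21, 349]), (array([377.9, 406.9]), [20, 19, 289])]
s1 [array([377.9, 393.8]), array([381.9, 413. ])]
s2 [array([268.4, 393.2]), array([264.8, 412.4])]
s3 [array([382.1, 316.3]), array([386.6, 331.2])]
s4 [array([265.7, 315.6]), array([261.7, 330.4])]
```

```bash
cat >> look.py <<'E'
SP=np.array([[-.0141,.018,.059],[-.0141,-.018,.059],[.0141,.018,.059],[.0141,-.018,.059]])
def delta(im,w,c,reg=1):
    """pose of the head relative to its first (nested) pose, from scene and wrist screws"""
    s0=np.array(scenescrews(a));s1=np.array(scenescrews(im))
    n=np.array([.568,-.2401,.02]);pr=lambda cam,x,cc=None:np.array([proj(cam,n+x[:3]+R.from_euler('ZYX',[np.radians(-6.3)+x[3],x[4],x[5]]).apply(p),cc) for p in SP])
    cs=cal("scene");z=np.zeros(6);base=pr("scene",z,cs)
    wc=[q[0] for q in corners(w)]
    def fn(x):
        e=[]
        P1=pr("scene",x,cs)-base
        for q in s1:
            i=np.argmin(np.linalg.norm(s0+[-1,-2]-q,axis=1));e+=list((P1[i]-(q-s0[i]))/.25)
        PW=pr("wrist",x,c)
        for q in wc:
            i=np.argmin(np.linalg.norm(PW-q,axis=1));e+=list((PW[i]-q)/2)
        return np.array(e+list(x[:3]/.01)+list(x[3:]/.1))
    r=least_squares(fn,[0,0,.005,0,0,0],x_scale=[.01]*3+[.1]*3)
    return (r.x[:3]*1000).round(1),np.degrees(r.x[3:]).round(1),r.fun[:-6].round(1)
E
python3 - <<'E'
from look import *
print(delta(cv2.imread("pics/q_s.png"),cv2.imread("pics/q_w.png"),cal("wrist")))
E
```

```text
(array([-2.8, -2.3,  7.2]), array([-0.3,  3.2, -1.3]), array([-0.3,  0.3,  0.6, -0.5, -0.6, -0. ,  2. , -0. , -0.6, -0.2, -0.7,
       -0.2, -1. ,  0.7]))
```

The scene and wrist fits agree: the head is at (−2.8, −2.3, +7.2) mm relative to nested, standing on the rims. I'll regrip and correct by that much.

Emit:
send_rows(
  commands=[
    [[0, 0, 0], 0],
    [[0, 0, 0], 0],
    [[0, 0, 0], 0],
    [[0, 0, 0], 0],
    [[0, 0, 0], 0],
    [[0, 0, 0], 0],
  ],
  jaw=255,
  squeeze=40,
)

```text
clock: 15.87
ee_pos: [0.5652, -0.2389, 0.0507]
tcp_rot: [0.036, 0.706, -0.036, 0.706]
ft_force: [-0.6, 1.1, 2.8]
grip_width: 0.0515
```

Emit:
send_rows(
  commands=[
    [[-0.4, 0, 0], 0],
    [[-0.4, 0.15, 0.15], 0],
    [[-0.4, 0.26, 0.26], 0],
    [[-0.4, 0.26, 0.26], 0],
    [[-0.1, 0.26, 0.26], 0],
    [[0.2, 0.26, 0.26], 0],
    [[0.4, 0.26, 0.26], 0],
    [[0.4, 0.26, 0.26], 0],
  ],
)

```text
clock: 16.53
ee_pos: [0.5677, -0.2367, 0.0463]
tcp_rot: [0.036, 0.706, -0.036, 0.706]
ft_force: [-1.9, 1.0, -2.6]
grip_width: 0.0516
```

Now 4.4 mm lower with little contact, so the head is inside the rims. I'll continue down.

Emit:
send_rows(
  commands=[
    [[0.1, 0, 0], 0],
    [[0.2, 0, 0], 0],
    [[0.3, 0, 0], 0],
    [[0.4, 0, 0], 0],
    [[0.4, 0, 0], 0],
  ],
)

```text
clock: 16.95
ee_pos: [0.5674, -0.2366, 0.0436]
tcp_rot: [0.037, 0.706, -0.036, 0.706]
ft_force: [-10.4, 5.8, 14.8]
grip_width: 0.0515
```

Emit:
send_rows(
  commands=[
    [[-0.05, 0, 0], 0],
    [[-0.05, 0, 0], 0],
    [[-0.05, 0, 0], 0],
    [[-0.05, 0, 0], 0],
    [[-0.05, 0, 0], 0],
  ],
  jaw=0,
)

```text
clock: 17.37
ee_pos: [0.5675, -0.2367, 0.0441]
tcp_rot: [0.037, 0.706, -0.036, 0.706]
ft_force: [0.3, -0.0, -0.1]
grip_width: 0.0851
```

Run:
```python
from look import *
s=get_state();print(s["ee_pos"],s["ft_force"],s["grip_width"])
c=cal("wrist");w=read_camera("wrist");im=read_camera("scene");cv2.imwrite("pics/u_w.png",w)
print(delta(im,w,c))
red=(w[:,:,2].astype(int)-w[:,:,1]>60);k=np.where(red);print("red px",len(k[0]),k[0].max() if len(k[0]) else 0,k[1].min(),k[1].max())
n=np.array([.568,-.2401,.02])
for th in(.4,.5,.6,.7,.8,.85):
  print(th,proj("wrist",n+R.from_euler('z',-6.3,degrees=True).apply(lev(.054,th)),c).round(0))
```

```text
[ 0.56753215 -0.23668124  0.04406054] [ 0.3295593  -0.03077027 -0.11319026] 0.08514945049065845
(array([1.9, 0.9, 0.2]), array([ 0.3, -0.1, -0.3]), array([ 0.1, -0.2,  0.4, -0.1,  0.4,  0.2, -0.4, -0.1, -0.4, -0.1, -0.3,
        0.3]))
red px 3070 43 279 357
0.4 [315.  27.]
0.5 [315.  37.]
0.6 [314.  51.]
0.7 [314.  69.]
0.8 [314.  91.]
0.85 [314. 104.]
```

The head is nested again: level, z +0.2 mm. The lever's inner handle edge at row 43 suggests only about 0.5 rad, so I'll push the handle from behind with shut fingers to about 0.8.

Emit:
send_rows(
  commands=[
    [[-4, 0, 0], 0],
    [[-8, 0, 0], 0],
    [[-12, 0, 0], 0],
    [[-16, 0, 0], 0],
    [[-19.5, 0, 0], 0],
    [[-19.5, 0, -4], 0],
    [[-19.5, 0, -8], 0],
    [[-19.5, 0, -12], 0],
    [[-19.5, 0, -16.3], 0],
    [[-19.5, 0, -16.3], 0],
    [[-19.5, 0, -16.3], 0],
  ],
)

```text
clock: 18.38
ee_pos: [0.4039, -0.22, 0.2401]
tcp_rot: [0.039, 0.705, -0.035, 0.708]
ft_force: [1.5, 0.8, -0.1]
grip_width: 0.0853
```

Emit:
send_rows(
  commands=[
    [[4, 0, 0], 0],
    [[8, 0, 0], 0],
    [[11, 0, 0], 0],
    [[13.4, 0, 0], 0],
    [[13.4, 0, 0], 0],
    [[13.4, 0, 0], 0],
    [[13.4, 0, 0], 0],
  ],
  jaw=255,
)

```text
clock: 18.97
ee_pos: [0.4055, -0.2199, 0.1072]
tcp_rot: [0.038, 0.705, -0.035, 0.708]
ft_force: [0.2, -1.0, -0.8]
grip_width: 0.0006
```

Run:
```python
from h import *
s=get_state();h=np.array([.570,-.2392]);d=R.from_euler('z',6,degrees=True).apply(np.r_[s["ee_pos"][:2]-h,0]);print(s["ee_pos"],d,s["grip_width"],s["ft_force"])
```

```text
[ 0.40553929 -0.21992712  0.10718397] [-0.16557434  0.00197648  0.        ] 0.0006057622371818098 [ 0.15666553 -0.97021856 -0.78368781]
```

Emit:
send_rows(
  commands=[
    [[0, -0.2, 0.5], 0],
    [[0, -0.2, 1], 0],
    [[0, -0.2, 1.5], 0],
    [[0, -0.2, 2], 0],
    [[0, -0.2, 2.4], 0],
    [[0, -0.2, 2.8], 0],
    [[0, -0.2, 3.1], 0],
    [[0, -0.2, 3.4], 0],
    [[0, -0.2, 3.7], 0],
    [[0, -0.2, 3.9], 0],
    [[0, -0.2, 4.1], 0],
    [[0, -0.2, 4.1], 0],
  ],
)

```text
clock: 19.97
ee_pos: [0.4219, -0.2232, 0.0996]
tcp_rot: [0.045, 0.722, -0.033, 0.69]
ft_force: [-84.3, 11.9, 28.3]
grip_width: -0.0002
```

Run:
```python
from look import *
s=get_state();h=np.array([.570,-.2392]);d=R.from_euler('z',6,degrees=True).apply(np.r_[s["ee_pos"][:2]-h,0]);print(s["ee_pos"],d,s["ft_force"],s["moment"])
im=read_camera("scene");cv2.imwrite("pics/v_s.png",im)
print(np.array(scenescrews(im)),"\n",np.array(scenescrews(a)))
red=((im[:,:,2].astype(int)-im[:,:,1]>50)&(im[:,:,2]>90));red[:, :170]=0;red[:,240:]=0;red[:180]=0;red[300:]=0
k=np.where(red);print("red",len(k[0]),k[0].min(),k[0].max(),k[1].mean())
n=np.array([.570,-.2392,.02])
for th in(.5,.6,.7,.8,.85):print(th,[proj("scene",n+R.from_euler('z',-6.3,degrees=True).apply(lev(q,th))).round(0) for q in(.106,.054)])
```

```text
[ 0.42188601 -0.22323391  0.09956309] [-0.14897152  0.0003965   0.        ] [-84.27556533  11.92572876  28.28618449] [ 2.75902219 18.34627975  0.30407255]
[[211.8 283.2]
 [192.7 285.6]
 [212.6 295.2]
 [193.1 297.5]] 
 [[211.  282.4]
 [192.2 284.8]
 [211.8 294.3]
 [192.4 296.7]]
red 6 244 247 199.83333333333334
0.5 [array([195., 222.]), array([197., 248.])]
0.6 [array([194., 221.]), array([197., 248.])]
0.7 [array([193., 221.]), array([197., 248.])]
0.8 [array([193., 221.]), array([196., 248.])]
0.85 [array([193., 221.]), array([196., 248.])]
```

84 N at the wrist: the lever end jammed axially, because it is still too low for pushing. I'll back off at once.

Emit:
send_rows(
  commands=[
    [[0, 0, -0.5], 0],
    [[0, 0, -1.5], 0],
    [[0, 0, -2.5], 0],
    [[-3, 0, -2.5], 0],
    [[-7, 0, -2.5], 0],
    [[-11, 0, -1], 0],
    [[-13, 0, 0], 0],
    [[-13, 0, 0], 0],
    [[-13, 0, 0], 0],
  ],
)

```text
clock: 20.77
ee_pos: [0.429, -0.2259, 0.2307]
tcp_rot: [0.045, 0.721, -0.033, 0.691]
ft_force: [-0.3, -0.0, -0.9]
grip_width: -0.0001
```

Run:
```python
from look import *
s=get_state();c=cal("wrist");w=read_camera("wrist");im=read_camera("scene");cv2.imwrite("pics/x_w.png",w);cv2.imwrite("pics/x_s.png",im)
print(s["ee_pos"],R.from_quat(s["tcp_rot"]).as_matrix().round(3),abs(s["qvel"]).max(),s["ft_force"])
def red(i,roi):
    i=i.astype(int);m=(i[:,:,2]-i[:,:,1]>50)&(i[:,:,2]>80);z=np.zeros_like(m);x0,x1,y0,y1=roi;z[y0:y1,x0:x1]=1
    n,l,st,ce=cv2.connectedComponentsWithStats((m&z).astype(np.uint8));j=1+np.argmax(st[1:,4]);k=np.where(l==j);return st[j],ce[j].round(1)
print(red(w,(200,440,0,480)),red(im,(180,220,190,290)))
print(np.array(scenescrews(im))-np.array(scenescrews(a)))
n=np.array([.569,-.2395,.02])
for th in(0,.2,.3,.4,.5,.6,.7,.8,.85):print(th,[proj(q,n+R.from_euler('z',-6.3,degrees=True).apply(lev(.08,th)),c if q=="wrist" else None).round(1) for q in("wrist","scene")],[proj("wrist",n+R.from_euler('z',-6.3,degrees=True).apply(lev(q,th)),c).round(0)[1] for q in(.054,.106)])
```

```text
[ 0.42896723 -0.22593255  0.23069533] [[-0.041  0.11   0.993]
 [ 0.018  0.994 -0.109]
 [-0.999  0.014 -0.042]] 0.06456894548086019 [-0.27965541 -0.03848119 -0.94509175]
(array([ 314,  234,   22,   51, 1010], dtype=int32), array([323.5, 258.9])) (array([194, 225,   9,  23, 160], dtype=int32), array([198.1, 236.3]))
[[0.9 0.6]
 [0.6 0.6]
 [0.9 0.7]
 [0.7 0.8]]
0 [array([322.1, 248.1]), array([198.2, 242.7])] [np.float64(280.0), np.float64(215.0)]
0.2 [array([322.5, 257. ]), array([197.1, 238.4])] [np.float64(287.0), np.float64(224.0)]
0.3 [array([322.7, 263.3]), array([196.6, 236.7])] [np.float64(292.0), np.float64(232.0)]
0.4 [array([322.9, 270.7]), array([196.1, 235.4])] [np.float64(297.0), np.float64(241.0)]
0.5 [array([323.1, 279.4]), array([195.6, 234.5])] [np.float64(303.0), np.float64(252.0)]
0.6 [array([323.3, 289.1]), array([195.2, 234. ])] [np.float64(310.0), np.float64(265.0)]
0.7 [array([323.5, 299.9]), array([194.8, 233.8])] [np.float64(317.0), np.float64(280.0)]
0.8 [array([323.7, 311.6]), array([194.4, 234.1])] [np.float64(324.0), np.float64(297.0)]
0.85 [array([323.8, 317.7]), array([194.3, 234.4])] [np.float64(328.0), np.float64(305.0)]
```

The lever now reads about 0.27 rad, pressed down by that push, and the head is still nested. I'll grip only the handle's tip at minimum squeeze, so that it can pivot in the pads, and lift along the arc in two stages with a regrip between.

Emit:
send_rows(
  commands=[
    [[0, 0.25, 0.2], 0],
    [[4, 0.25, 0.2], 0],
    [[8, 0.25, 0.2], 0],
    [[11, 0.25, 0.2], 0],
    [[13.5, 0.25, 0.2], 0],
    [[14.7, 0.25, 0.25], 0],
    [[14.7, 0.25, 0.25], 0],
    [[14.7, 0.25, 0.25], 0],
  ],
  jaw=110,
  squeeze=20,
)

```text
clock: 21.53
ee_pos: [0.4231, -0.2208, 0.082]
tcp_rot: [0.045, 0.722, -0.033, 0.689]
ft_force: [0.7, -0.7, -0.3]
grip_width: 0.0484
```

Emit:
send_rows(
  commands=[
    [[0, 0, 0], 0],
    [[0, 0, 0], 0],
    [[0, 0, 0], 0],
    [[0, 0, 0], 0],
    [[0, 0, 0], 0],
    [[0, 0, 0], 0],
  ],
  jaw=255,
)

```text
clock: 22.03
ee_pos: [0.4236, -0.2208, 0.0824]
tcp_rot: [0.045, 0.722, -0.033, 0.69]
ft_force: [1.5, -0.2, 0.8]
grip_width: 0.015
```

Emit:
send_rows(
  commands=[
    [[-0.5, 0, 0.14], 0],
    [[-1.0, 0, 0.3], 0],
    [[-1.5, 0, 0.5], 0],
    [[-2.0, 0, 0.7], 0],
    [[-2.5, 0, 0.95], 0],
    [[-2.95, 0, 1.2], 0],
    [[-2.95, 0, 1.2], 0],
  ],
)

```text
clock: 22.62
ee_pos: [0.4375, -0.2228, 0.1122]
tcp_rot: [0.045, 0.722, -0.033, 0.69]
ft_force: [-1.0, 1.0, -0.5]
grip_width: 0.0147
```

```bash
cat >> look.py <<'E'
def red(i,roi):
    i=i.astype(int);m=(i[:,:,2]-i[:,:,1]>50)&(i[:,:,2]>80);z=np.zeros_like(m);x0,x1,y0,y1=roi;z[y0:y1,x0:x1]=1
    n,l,st,ce=cv2.connectedComponentsWithStats((m&z).astype(np.uint8));j=1+np.argmax(st[1:,4]);return st[j],ce[j].round(1)
def report(tag):
    s=get_state();c=cal("wrist");w=read_camera("wrist");im=read_camera("scene");cv2.imwrite(f"pics/{tag}_w.png",w);cv2.imwrite(f"pics/{tag}_s.png",im)
    print(s["clock"],s["ee_pos"].round(4),s["ft_force"].round(1),s["grip_width"].round(4))
    q=np.array(scenescrews(im));print("screw shift",[(k-np.array(scenescrews(a))[np.argmin(np.linalg.norm(np.array(scenescrews(a))-k,axis=1))]).round(1).tolist() for k in q])
    try:print("red wrist",red(w,(200,440,0,480)),"scene",red(im,(180,220,190,290)))
    except Exception as e:print(e)
    n=np.array([.569,-.2395,.02])
    for th in(.2,.3,.4,.5,.6,.7,.8,.85):print(th,[[proj(q,n+R.from_euler('z',-6.3,degrees=True).apply(lev(l,th)),c if q=="wrist" else None).round(0).tolist() for l in(.054,.08,.106)] for q in("wrist","scene")])
E
python3 -c "
from look import *
report('y')"
```

```text
Traceback (most recent call last):
  File "look.py", line 44, in report
    print(s["clock"],s["ee_pos"].round(4),s["ft_force"].round(1),s["grip_width"].round(4))
                                                                 ^^^^^^^^^^^^^^^^^^^^^
AttributeError: 'float' object has no attribute 'round'
```

Emit:
send_rows(
  commands=[
    [[0, 0, 0], 0],
    [[0, 0, 0], 0],
  ],
  jaw=160,
)

```text
clock: 22.88
ee_pos: [0.4367, -0.2228, 0.1114]
tcp_rot: [0.045, 0.722, -0.033, 0.69]
ft_force: [-0.8, -0.3, -0.5]
grip_width: 0.0317
```

```bash
sed -i 's/s\["grip_width"\].round(4)/s["grip_width"]/' look.py; python3 -c "
from look import *
report('y')"
```

```text
22.8833 [ 0.4367 -0.2228  0.1114] [-0.8 -0.3 -0.5] 0.031734556696470455
screw shift [[0.2, 0.3], [0.7, 0.2], [0.7, 0.3]]
red wrist (array([ 298,  353,   46,   74, 2494], dtype=int32), array([319.4, 384.3])) scene (array([193, 221,   8,  26, 159], dtype=int32), array([196.4, 233.4]))
0.2 [[[319.0, 367.0], [319.0, 322.0], [319.0, 270.0]], [[198.0, 250.0], [197.0, 238.0], [196.0, 227.0]]]
0.3 [[[319.0, 376.0], [319.0, 335.0], [319.0, 286.0]], [[198.0, 249.0], [197.0, 237.0], [196.0, 225.0]]]
0.4 [[[319.0, 387.0], [319.0, 350.0], [319.0, 305.0]], [[197.0, 248.0], [196.0, 235.0], [195.0, 223.0]]]
0.5 [[[319.0, 399.0], [320.0, 368.0], [320.0, 329.0]], [[197.0, 247.0], [196.0, 234.0], [194.0, 222.0]]]
0.6 [[[319.0, 412.0], [320.0, 388.0], [320.0, 358.0]], [[197.0, 247.0], [195.0, 234.0], [194.0, 221.0]]]
0.7 [[[320.0, 426.0], [320.0, 411.0], [321.0, 391.0]], [[196.0, 247.0], [195.0, 234.0], [193.0, 220.0]]]
0.8 [[[320.0, 440.0], [320.0, 435.0], [321.0, 428.0]], [[196.0, 247.0], [194.0, 234.0], [193.0, 221.0]]]
0.85 [[[320.0, 448.0], [320.0, 448.0], [321.0, 448.0]], [[196.0, 248.0], [194.0, 234.0], [192.0, 221.0]]]
```

Lever is now about 0.57 and the head hasn't moved. Regrip and finish to about 0.76.

Emit:
send_rows(
  commands=[
    [[0, 0, 0], 0],
    [[0, 0, 0], 0],
    [[0, 0, 0], 0],
    [[0, 0, 0], 0],
    [[-0.4, 0, 0.26], 0],
    [[-0.8, 0, 0.54], 0],
    [[-1.05, 0, 0.74], 0],
    [[-1.3, 0, 0.95], 0],
    [[-1.62, 0, 1.22], 0],
    [[-1.62, 0, 1.22], 0],
    [[-1.62, 0, 1.22], 0],
  ],
  jaw=255,
)

```text
clock: 23.9
ee_pos: [0.4499, -0.2245, 0.1271]
tcp_rot: [0.045, 0.722, -0.034, 0.69]
ft_force: [1.5, 0.2, -3.7]
grip_width: 0.0148
```

Emit:
send_rows(
  commands=[
    [[0, 0, 0], 0],
    [[0, 0, 0], 0],
    [[0, 0, 0], 0],
  ],
  jaw=160,
)

```text
clock: 24.15
ee_pos: [0.4498, -0.2246, 0.1272]
tcp_rot: [0.045, 0.722, -0.034, 0.69]
ft_force: [0.7, -0.7, 0.5]
grip_width: 0.0319
```

```bash
python3 -c "
from look import *
report('z')"
```

```text
24.15 [ 0.4498 -0.2246  0.1272] [ 0.7 -0.7  0.5] 0.031864411010698285
screw shift [[0.6, 0.0], [0.2, 0.1], [0.7, 0.2]]
red wrist (array([ 299,  354,   45,   37, 1377], dtype=int32), array([320.8, 369.9])) scene (array([191, 221,  10,  27, 162], dtype=int32), array([195.4, 233.6]))
0.2 [[[319.0, 325.0], [319.0, 281.0], [319.0, 230.0]], [[198.0, 250.0], [197.0, 238.0], [196.0, 227.0]]]
0.3 [[[319.0, 333.0], [319.0, 291.0], [319.0, 242.0]], [[198.0, 249.0], [197.0, 237.0], [196.0, 225.0]]]
0.4 [[[319.0, 342.0], [320.0, 304.0], [320.0, 258.0]], [[197.0, 248.0], [196.0, 235.0], [195.0, 223.0]]]
0.5 [[[320.0, 353.0], [320.0, 319.0], [320.0, 278.0]], [[197.0, 247.0], [196.0, 234.0], [194.0, 222.0]]]
0.6 [[[320.0, 364.0], [320.0, 336.0], [321.0, 302.0]], [[197.0, 247.0], [195.0, 234.0], [194.0, 221.0]]]
0.7 [[[320.0, 376.0], [320.0, 355.0], [321.0, 329.0]], [[196.0, 247.0], [195.0, 234.0], [193.0, 220.0]]]
0.8 [[[320.0, 389.0], [321.0, 376.0], [321.0, 360.0]], [[196.0, 247.0], [194.0, 234.0], [193.0, 221.0]]]
0.85 [[[320.0, 395.0], [321.0, 387.0], [321.0, 377.0]], [[196.0, 248.0], [194.0, 234.0], [192.0, 221.0]]]
```

Lever at about 0.79 with the head nested and still. Now to grip the head: up, over and down.

Emit:
send_rows(
  commands=[
    [[-4, 0.05, -0.15], 0],
    [[-8, 0.1, -0.3], 0],
    [[-11.3, 0.15, -0.4], 0],
    [[-11.3, 0.2, 4], 0],
    [[-11.3, 0.2, 8], 0],
    [[-11.3, 0.24, 11.3], 0],
    [[-11.3, 0.24, 11.3], 0],
    [[-11.3, 0.24, 11.3], 0],
  ],
  jaw=0,
)

```text
clock: 24.92
ee_pos: [0.5681, -0.2365, 0.2332]
tcp_rot: [0.044, 0.723, -0.034, 0.689]
ft_force: [-0.5, 0.1, -0.2]
grip_width: 0.0852
```

Run:
```python
from look import *
s=get_state();print(s["ee_pos"],tool([.5665,-.2367,.09]),tool([.5665,-.2367,.044]),R.from_quat(s["tcp_rot"]).as_matrix().round(3))
```

```text
[ 0.56813013 -0.23650433  0.23319872] [14.30905465 -0.20477719  0.54288617] [18.90320002 -0.25854766  0.7685786 ] [[-0.047  0.11   0.993]
 [ 0.017  0.994 -0.109]
 [-0.999  0.012 -0.049]]
```

Emit:
send_rows(
  commands=[
    [[4, 0, 0.1], 0],
    [[8, -0.1, 0.3], 0],
    [[12, -0.15, 0.45], 0],
    [[14.3, -0.2, 0.55], 0],
    [[16.5, -0.25, 0.65], 0],
    [[18, -0.25, 0.7], 0],
    [[18.9, -0.25, 0.75], 0],
    [[18.9, -0.25, 0.75], 0],
    [[18.9, -0.25, 0.75], 0],
  ],
)

```text
clock: 25.67
ee_pos: [0.5665, -0.2369, 0.045]
tcp_rot: [0.044, 0.723, -0.034, 0.689]
ft_force: [-0.6, -0.3, 0.2]
grip_width: 0.085
```

Emit:
send_rows(
  commands=[
    [[0, 0, 0], 0],
    [[0, 0, 0], 0],
    [[0, 0, 0], 0],
    [[0, 0, 0], 0],
    [[0, 0, 0], 0],
    [[0, 0, 0], 0],
  ],
  jaw=255,
  squeeze=60,
)

```text
clock: 26.17
ee_pos: [0.5674, -0.237, 0.0464]
tcp_rot: [0.044, 0.722, -0.034, 0.69]
ft_force: [-1.9, 1.9, 7.3]
grip_width: 0.0516
```

Run:
```python
from look import *
s=get_state();print(s["ee_pos"],s["ft_force"],s["moment"],s["grip_width"])
c=cal("wrist");w=read_camera("wrist");im=read_camera("scene");cv2.imwrite("pics/k_w.png",w)
print(delta(im,w,c))
```

```text
[ 0.56736549 -0.23702155  0.04643844] [-1.9393225   1.85640005  7.3053725 ] [ 0.11168717  0.30930761 -0.07632453] 0.0515713481595265
(array([14.4, -8. ,  3.5]), array([ -4.1, -13.6,  -4.2]), array([  0.7,  -0.7,  -6.6,   0.6,  -2.5,   3.2,  -1.2,  -0.2,   5.9,
        -0.9,  -4.1,   7.7, -14.4,  -1.9,  24.1,  -8. ]))
```

Emit:
send_rows(
  commands=[
    [[-0.5, 0, 0], 0],
    [[-1.5, 0.02, -0.07], 0],
    [[-3, 0.04, -0.15], 0],
    [[-5.5, 0.07, -0.25], 0],
    [[-8.5, 0.1, -0.4], 0],
    [[-11.5, 0.14, -0.55], 0],
    [[-14, 0.17, -0.68], 0],
    [[-14, 0.17, -0.68], 0],
    [[-14, 0.17, -0.68], 0],
    [[-14, 0.17, -0.68], 0],
  ],
)

```text
clock: 27.1
ee_pos: [0.5665, -0.2365, 0.1859]
tcp_rot: [0.044, 0.722, -0.034, 0.689]
ft_force: [-0.5, 0.0, -6.9]
grip_width: 0.0513
```

Run:
```python
from look import *
s=get_state();print(s["clock"],s["ee_pos"],s["ft_force"],s["moment"],s["grip_width"],R.from_quat(s["tcp_rot"]).as_matrix().round(3))
c=cal("wrist");w=read_camera("wrist");cv2.imwrite("pics/k_w.png",w)
for q in corners(w):print(q)
n=s["ee_pos"]+[.0015,-.003,-.0245]
for nm,p in zip(("s3","s4","s1","s2"),SP):print(nm,proj("wrist",n+R.from_euler('z',-6.3,degrees=True).apply(p),c).round(1))
print(tool([.535,.216,.19]))
```

```text
27.1 [ 0.56650246 -0.23647984  0.1859244 ] [-0.45666423  0.03353163 -6.88839842] [-0.00609325 -0.09475718  0.05871574] 0.05128736895379117 [[-0.046  0.11   0.993]
 [ 0.017  0.994 -0.109]
 [-0.999  0.012 -0.047]]
(array([379.9, 311.3]), [21, 21, 347])
(array([259.4, 312.8]), [21, 21, 334])
(array([377.3, 393.8]), [20, 20, 308])
(array([239.3, 408.7]), [12, 47, 231])
(array([351. , 420.2]), [124, 43, 578])
s3 [378.9 315.8]
s4 [256.6 316.5]
s1 [375.9 399.6]
s2 [260.  400.6]
[ 0.47016959 44.61803175 -8.06819323]
```

The head is held upright (screws within about 5 px of prediction, weight 6.9 N). Carry it to above the ball; the target TCP is about (0.5355, 0.215).

Emit:
send_rows(
  commands=[
    [[0, 1, -0.2], 0],
    [[0.05, 3, -0.5], 0],
    [[0.1, 6, -1.1], 0],
    [[0.2, 9.5, -1.7], 0],
    [[0.3, 13, -2.3], 0],
    [[0.35, 16.5, -3], 0],
    [[0.4, 20, -3.6], 0],
    [[0.5, 23.5, -4.2], 0],
    [[0.55, 27, -4.9], 0],
    [[0.6, 30, -5.4], 0],
    [[0.65, 32, -5.8], 0],
    [[0.7, 33.5, -6], 0],
  ],
)

```text
clock: 28.15
ee_pos: [0.5414, 0.107, 0.184]
tcp_rot: [0.043, 0.724, -0.032, 0.688]
ft_force: [-0.3, -0.3, -6.6]
grip_width: 0.0512
```

Emit:
send_rows(
  commands=[
    [[0.03, 1.5, -0.3], 0],
    [[0.07, 4, -0.7], 0],
    [[0.1, 6, -1.1], 0],
    [[0.15, 7.5, -1.4], 0],
    [[0.2, 8.5, -1.5], 0],
    [[0.2, 9, -1.6], 0],
    [[0.2, 9, -1.6], 0],
    [[0.2, 9, -1.6], 0],
    [[0.2, 9, -1.6], 0],
  ],
)

```text
clock: 28.9
ee_pos: [0.5353, 0.1966, 0.1839]
tcp_rot: [0.043, 0.724, -0.033, 0.688]
ft_force: [0.1, 0.2, -6.3]
grip_width: 0.0511
```

Run:
```python
from look import *
s=get_state();print(s["clock"],s["ee_pos"],s["ft_force"],s["moment"],s["grip_width"],R.from_quat(s["tcp_rot"]).as_matrix().round(3))
print(tool([.5354,.2152,s["ee_pos"][2]]),tool([.5354,.2152,.13]))
c=cal("wrist");w=read_camera("wrist");print([q[0].tolist() for q in corners(w)],abs(s["qvel"]).max())
t=read_camera("top");cv2.imwrite("pics/t2.png",t)
```

```text
28.9 [0.53526592 0.19656738 0.18390521] [ 0.07901965  0.18467185 -6.30788664] [-0.01171355 -0.13960478  0.00311056] 0.05105594204816884 [[-0.049  0.108  0.993]
 [ 0.017  0.994 -0.108]
 [-0.999  0.011 -0.051]]
[ 0.03066852  1.85363391 -0.18715036] [5.41383134 1.79231304 0.08764053]
[[259.4, 312.6], [380.1, 312.5], [239.2, 409.4], [377.6, 395.1], [263.1, 396.2], [322.0, 424.4]] 0.0033835944629635258
```

Emit:
send_rows(
  commands=[
    [[0, 0.8, -0.1], 0],
    [[0, 1.85, -0.15], 0],
    [[0, 1.85, -0.15], 0],
    [[1.5, 1.83, -0.1], 0],
    [[3, 1.82, 0], 0],
    [[4.3, 1.8, 0.05], 0],
    [[5.2, 1.8, 0.1], 0],
    [[5.4, 1.8, 0.1], 0],
    [[5.4, 1.8, 0.1], 0],
    [[5.4, 1.8, 0.1], 0],
  ],
)

```text
clock: 29.83
ee_pos: [0.5359, 0.2157, 0.1307]
tcp_rot: [0.043, 0.723, -0.033, 0.688]
ft_force: [0.2, -0.1, -5.9]
grip_width: 0.0511
```

Run:
```python
from look import *
s=get_state();print(s["clock"],s["ee_pos"],s["ft_force"],s["moment"])
im=read_camera("scene");cv2.imwrite("pics/b_s.png",im)
n=s["ee_pos"]+[.0015,-.001,-.0264]
pr=np.array([proj("scene",n+R.from_euler('z',-6.3,degrees=True).apply(p)) for p in SP]);print(pr.round(1).tolist())
x0,y0=pr.min(0).astype(int)-20;x1,y1=pr.max(0).astype(int)+20
print([q.tolist() for q in scenescrews(im,x0,x1,y0,y1)])
# nested reference residual
n0=np.array([.568,-.2401,.02]);print("ref resid",(np.array(scenescrews(a))-np.array([proj("scene",n0+R.from_euler('z',-6.3,degrees=True).apply(p)) for p in SP])).round(1).tolist())
```

```text
29.8333 [0.53589654 0.21568163 0.13073164] [ 0.1760153  -0.05323093 -5.90497255] [-0.07827353 -0.09573596  0.00894727]
[[431.0, 195.8], [413.4, 197.7], [435.3, 206.0], [417.4, 208.0]]
[]
ref resid [[2.0, 0.1], [2.4, 0.1], [2.2, -0.0], [2.2, -0.1]]
```

Emit:
send_rows(
  commands=[
    [[0.4, 0, 0.02], 0],
    [[0.8, 0, 0.04], 0],
    [[1.1, 0, 0.05], 0],
    [[1.3, 0, 0.06], 0],
    [[1.3, 0, 0.06], 0],
  ],
)

```text
clock: 30.3
ee_pos: [0.5357, 0.2158, 0.1174]
tcp_rot: [0.043, 0.724, -0.033, 0.688]
ft_force: [-0.2, 0.1, -7.2]
grip_width: 0.0509
```

Emit:
send_rows(
  commands=[
    [[0.1, 0, 0], 0],
    [[0.2, 0, 0.01], 0],
    [[0.3, 0, 0.015], 0],
    [[0.3, 0, 0.015], 0],
  ],
)

```text
clock: 30.63
ee_pos: [0.5356, 0.2158, 0.1142]
tcp_rot: [0.043, 0.724, -0.033, 0.688]
ft_force: [-0.7, 0.1, -6.1]
grip_width: 0.0508
```

The underside is at about 0.088, below the ball top at 0.092, with no contact: the socket is over the ball. Continue gently.

Emit:
send_rows(
  commands=[
    [[0.15, 0, 0.01], 0],
    [[0.3, 0, 0.015], 0],
    [[0.45, 0, 0.02], 0],
    [[0.6, 0, 0.03], 0],
    [[0.6, 0, 0.03], 0],
  ],
)

```text
clock: 31.05
ee_pos: [0.5356, 0.2162, 0.108]
tcp_rot: [0.043, 0.724, -0.033, 0.688]
ft_force: [0.6, 2.0, -6.4]
grip_width: 0.0511
```

Emit:
send_rows(
  commands=[
    [[0.15, 0, 0.01], 0],
    [[0.3, 0, 0.015], 0],
    [[0.45, 0, 0.02], 0],
    [[0.6, 0, 0.03], 0],
    [[0.6, 0, 0.03], 0],
  ],
)

```text
clock: 31.47
ee_pos: [0.5355, 0.2164, 0.1016]
tcp_rot: [0.043, 0.724, -0.033, 0.688]
ft_force: [0.9, 0.6, -6.3]
grip_width: 0.0507
```

Emit:
send_rows(
  commands=[
    [[0.2, 0, 0.01], 0],
    [[0.4, 0, 0.02], 0],
    [[0.6, 0, 0.03], 0],
    [[0.8, 0, 0.04], 0],
    [[1.0, 0, 0.05], 0],
    [[1.0, 0, 0.05], 0],
  ],
)

```text
clock: 31.97
ee_pos: [0.5353, 0.2165, 0.0911]
tcp_rot: [0.043, 0.724, -0.033, 0.688]
ft_force: [0.6, 1.1, -7.4]
grip_width: 0.0513
```

Emit:
send_rows(
  commands=[
    [[0.2, 0, 0.01], 0],
    [[0.4, 0, 0.02], 0],
    [[0.6, 0, 0.03], 0],
    [[0.8, 0, 0.04], 0],
    [[1.0, 0, 0.05], 0],
    [[1.2, 0, 0.06], 0],
    [[1.2, 0, 0.06], 0],
  ],
)

```text
clock: 32.55
ee_pos: [0.5351, 0.2166, 0.0786]
tcp_rot: [0.043, 0.724, -0.033, 0.688]
ft_force: [0.8, 2.1, -7.5]
grip_width: 0.051
```

Emit:
send_rows(
  commands=[
    [[0.1, 0, 0], 0],
    [[0.2, 0, 0.01], 0],
    [[0.3, 0, 0.015], 0],
    [[0.3, 0, 0.015], 0],
  ],
)

```text
clock: 32.88
ee_pos: [0.5351, 0.2166, 0.0765]
tcp_rot: [0.043, 0.724, -0.033, 0.688]
ft_force: [-3.9, -0.3, 5.9]
grip_width: 0.0512
```

Contact came at TCP z 0.0765, exactly the expected home height. Release.

Emit:
send_rows(
  commands=[
    [[0, 0, 0], 0],
    [[0, 0, 0], 0],
    [[0, 0, 0], 0],
    [[0, 0, 0], 0],
    [[0, 0, 0], 0],
  ],
  jaw=0,
)

```text
clock: 33.3
ee_pos: [0.5353, 0.2166, 0.0766]
tcp_rot: [0.043, 0.724, -0.033, 0.688]
ft_force: [0.7, 0.5, -0.4]
grip_width: 0.0855
```

Emit:
send_rows(
  commands=[
    [[-4, 0.05, -0.2], 0],
    [[-8, 0.1, -0.4], 0],
    [[-12, 0.13, -0.6], 0],
    [[-16, 0.17, -0.8], 0],
    [[-17, 0.2, -4], 0],
    [[-17, 0.2, -8], 0],
    [[-17, 0.2, -11], 0],
    [[-17, 0.2, -11], 0],
    [[-17, 0.2, -11], 0],
  ],
)

```text
clock: 34.05
ee_pos: [0.4338, 0.2281, 0.2527]
tcp_rot: [0.043, 0.724, -0.031, 0.688]
ft_force: [-0.5, 0.6, 0.1]
grip_width: 0.0854
```

Run:
```python
from look import *
s=get_state();print(s["clock"],s["ee_pos"],s["ft_force"],R.from_quat(s["tcp_rot"]).as_matrix().round(3))
c=cal("wrist");w=read_camera("wrist");cv2.imwrite("pics/f_w.png",w);im=read_camera("scene");cv2.imwrite("pics/f_s.png",im)
b=w.astype(int);m=((b.max(2)-b.min(2)<60)&(b.max(2)>90)).astype(np.uint8)
bl=((b[:,:,0]>b[:,:,2]*1.5)&(b[:,:,0]>35)).astype(np.uint8);k=np.where(bl);print("blue",k[1].min(),k[1].max(),k[0].min(),k[0].max())
n,l,st,ce=cv2.connectedComponentsWithStats(m)
print([(ce[i].round(1).tolist(),int(st[i,4])) for i in range(1,n) if 30<st[i,4]<400 and k[1].min()<ce[i][0]<k[1].max() and k[0].min()<ce[i][1]<k[0].max()])
h=np.array([.5375,.2145,.05])
H=lambda p:h+R.from_euler('z',-6.3,degrees=True).apply(p)
print("pred",[proj("wrist",H(p),c).round(1).tolist() for p in SP])
print("red",red(w,(200,440,0,480)),red(im,(390,450,100,220)))
for th in(.3,.4,.5,.6,.7,.8,.85):print(th,[[proj(q,H(lev(r,th)),c if q=="wrist" else None).round(0).tolist() for r in(.054,.08,.106)] for q in("wrist","scene")])
pr=np.array([proj("scene",H(p)) for p in SP]);x0,y0=pr.min(0).astype(int)-18;x1,y1=pr.max(0).astype(int)+18
print(pr.round(1).tolist(),[q.tolist() for q in scenescrews(im,x0,x1,y0,y1)])
```

```text
34.05 [0.43376153 0.22813902 0.25269468] [-0.52511992  0.58182626  0.10619712] [[-0.05   0.105  0.993]
 [ 0.02   0.994 -0.105]
 [-0.999  0.015 -0.052]]
blue 283 349 296 382
[]
pred [[339.6, 340.5], [293.3, 340.6], [339.1, 372.9], [293.7, 373.1]]
red (array([  200,     0,   152,   135, 10812], dtype=int32), array([283.5,  66.2])) (array([390, 167,  10,  28, 181], dtype=int32), array([393.9, 181.4]))
0.3 [[[317.0, 250.0], [317.0, 217.0], [317.0, 181.0]], [[409.0, 185.0], [406.0, 174.0], [404.0, 164.0]]]
0.4 [[[317.0, 255.0], [317.0, 224.0], [317.0, 189.0]], [[409.0, 184.0], [407.0, 173.0], [405.0, 162.0]]]
0.5 [[[317.0, 260.0], [317.0, 232.0], [317.0, 200.0]], [[410.0, 183.0], [408.0, 172.0], [406.0, 160.0]]]
0.6 [[[317.0, 267.0], [317.0, 241.0], [317.0, 212.0]], [[411.0, 183.0], [409.0, 171.0], [407.0, 159.0]]]
0.7 [[[317.0, 274.0], [317.0, 252.0], [317.0, 226.0]], [[412.0, 183.0], [410.0, 170.0], [409.0, 158.0]]]
0.8 [[[317.0, 281.0], [317.0, 263.0], [317.0, 242.0]], [[412.0, 183.0], [411.0, 170.0], [410.0, 157.0]]]
0.85 [[[317.0, 285.0], [317.0, 270.0], [318.0, 251.0]], [[413.0, 183.0], [412.0, 170.0], [411.0, 157.0]]]
[[426.6, 214.6], [409.6, 216.6], [430.6, 224.7], [413.3, 226.8]] []
```

Run:
```python
from look import *
w=cv2.imread("pics/f_w.png");im=cv2.imread("pics/f_s.png")
for i,roi in((w,(270,360,120,330)),(im,(396,430,140,200))):
    h=cv2.cvtColor(i,cv2.COLOR_BGR2HSV);m=((h[:,:,0]<6)|(h[:,:,0]>174))&(h[:,:,1]>170)&(h[:,:,2]>50);z=np.zeros_like(m);z[roi[2]:roi[3],roi[0]:roi[1]]=1
    k=np.where(m&z);print(len(k[0]),k[0].min(),k[0].max(),k[1].min(),k[1].max(),k[0].mean(),k[1].mean())
b=w.astype(int);bl=((b[:,:,0]>b[:,:,2]*1.5)&(b[:,:,0]>35))
for r in range(300,385,10):
    k=np.where(bl[r])[0];print(r,k.min(),k.max())
c=cal("wrist");h=np.array([.5375,.2145,.05])
for z in(.05,.06):print(z,[proj("wrist",[*h[:2],z]+R.from_euler('z',-6.3,degrees=True).apply(p),c).round(1).tolist() for p in(P["c4"],P["c3"],P["c2"],P["c1"])])
```

```text
710 239 287 302 329 258.35915492957747 313.36901408450706
144 158 181 409 416 169.57638888888889 412.34027777777777
300 288 344
310 286 346
320 284 347
330 283 348
340 284 348
350 284 348
360 285 348
370 285 348
380 285 347
0.05 [[284.2, 324.0], [351.7, 323.7], [285.5, 384.0], [350.5, 383.6]]
0.06 [[283.2, 330.0], [352.8, 329.7], [284.6, 391.6], [351.6, 391.2]]
```

Both views put the lever at about 0.8 and the head at home height. Work out the pressing path with shut fingers along the lever's arc.

```bash
cat > press.py <<'E'
from h import *
for th in(.8,.7,.6,.5,.4,.3,.2,.1,.05,0):
    d=(-88*np.cos(th)+8.5*np.sin(th)+11)/1000;z=.103+(88*np.sin(th)+8.5*np.cos(th))/1000
    if th==.8:print("pre",tool([.4967+.994*d,.221-.11*d,z+.012]).round(2))
    print(th,tool([.4967+.994*d,.221-.11*d,z]).round(2),round(z,4))
E
python3 press.py
```

```text
pre [ 6.73 -0.04  2.09]
0.8 [ 7.92 -0.06  2.15] 0.172
0.7 [ 8.54 -0.06  1.52] 0.1662
0.6 [ 9.22 -0.07  0.96] 0.1597
0.5 [ 9.95 -0.08  0.46] 0.1526
0.4 [10.73 -0.09  0.04] 0.1451
0.3 [11.55 -0.1  -0.3 ] 0.1371
0.2 [12.39 -0.11 -0.56] 0.1288
0.1 [13.26 -0.12 -0.73] 0.1202
0.05 [13.7  -0.12 -0.78] 0.1159
0 [14.14 -0.13 -0.81] 0.1115
```

Emit:
send_rows(
  commands=[
    [[0, 0, 2.1], 0],
    [[2, 0, 2.1], 0],
    [[4.5, 0, 2.1], 0],
    [[6.5, 0, 2.1], 0],
    [[6.7, 0, 2.1], 0],
    [[6.7, 0, 2.1], 0],
    [[6.7, 0, 2.1], 0],
  ],
  jaw=255,
)

```text
clock: 34.73
ee_pos: [0.454, 0.226, 0.1851]
tcp_rot: [0.044, 0.723, -0.033, 0.688]
ft_force: [0.1, 0.6, -0.0]
grip_width: 0.0006
```

```bash
python3 press.py; python3 -c "
from h import *
s=get_state();print(s['ee_pos'],s['ft_force'],s['grip_width'])"
```

```text
pre [ 0.11 -0.02 -0.12]
0.8 [ 1.31 -0.04 -0.06] 0.172
0.7 [ 1.93 -0.05 -0.69] 0.1662
0.6 [ 2.6  -0.05 -1.25] 0.1597
0.5 [ 3.34 -0.06 -1.75] 0.1526
0.4 [ 4.11 -0.07 -2.17] 0.1451
0.3 [ 4.93 -0.08 -2.51] 0.1371
0.2 [ 5.77 -0.09 -2.77] 0.1288
0.1 [ 6.64 -0.1  -2.94] 0.1202
0.05 [ 7.08 -0.11 -3.  ] 0.1159
0 [ 7.52 -0.11 -3.03] 0.1115
[0.45399138 0.22596263 0.1850942 ] [ 0.10482796  0.64869994 -0.03587177] 0.0006375542428494356
```

Emit:
send_rows(
  commands=[
    [[0.6, 0, -0.1], 0],
    [[1.3, 0, -0.1], 0],
    [[1.6, 0, -0.4], 0],
    [[1.95, 0, -0.7], 0],
    [[2.3, 0, -1.0], 0],
    [[2.6, 0, -1.25], 0],
    [[2.6, 0, -1.25], 0],
  ],
)

```text
clock: 35.32
ee_pos: [0.4394, 0.2278, 0.1592]
tcp_rot: [0.044, 0.724, -0.033, 0.688]
ft_force: [-0.6, 0.7, 0.1]
grip_width: 0.0003
```

```bash
python3 press.py
```

```text
pre [-2.55 -0.02  1.22]
0.8 [-1.35 -0.04  1.28] 0.172
0.7 [-0.73 -0.04  0.65] 0.1662
0.6 [-0.06 -0.05  0.08] 0.1597
0.5 [ 0.68 -0.06 -0.41] 0.1526
0.4 [ 1.45 -0.07 -0.83] 0.1451
0.3 [ 2.27 -0.07 -1.17] 0.1371
0.2 [ 3.12 -0.08 -1.43] 0.1288
0.1 [ 3.98 -0.09 -1.6 ] 0.1202
0.05 [ 4.42 -0.1  -1.65] 0.1159
0 [ 4.86 -0.1  -1.68] 0.1115
```

Emit:
send_rows(
  commands=[
    [[0.35, 0, -0.25], 0],
    [[0.75, 0, -0.5], 0],
    [[1.15, 0, -0.7], 0],
    [[1.5, 0, -0.9], 0],
    [[1.9, 0, -1.1], 0],
    [[2.3, 0, -1.25], 0],
    [[2.3, 0, -1.25], 0],
  ],
)

```text
clock: 35.9
ee_pos: [0.4251, 0.2295, 0.136]
tcp_rot: [0.043, 0.724, -0.033, 0.688]
ft_force: [-0.3, -0.4, -0.4]
grip_width: -0.0001
```

```bash
cat > lv.py <<'E'
from look import *
def lv(tag):
    c=cal("wrist");w=read_camera("wrist");im=read_camera("scene");cv2.imwrite(f"pics/{tag}_w.png",w);cv2.imwrite(f"pics/{tag}_s.png",im)
    for i,roi in((w,(250,390,60,479)),(im,(385,430,135,205))):
        h=cv2.cvtColor(i,cv2.COLOR_BGR2HSV);m=((h[:,:,0]<6)|(h[:,:,0]>174))&(h[:,:,1]>170)&(h[:,:,2]>50);z=np.zeros_like(m);z[roi[2]:roi[3],roi[0]:roi[1]]=1
        k=np.where(m&z);print(len(k[0]),*( [k[0].min(),k[0].max(),k[1].min(),k[1].max()] if len(k[0]) else []))
    h=np.array([.5375,.2145,.05]);H=lambda p:h+R.from_euler('z',-6.3,degrees=True).apply(p)
    for th in(0,.1,.2,.3,.5,.8):print(th,[[proj(q,H(lev(r,th)),c if q=="wrist" else None).round(0).tolist() for r in(.054,.106)] for q in("wrist","scene")])
E
python3 -c "
from lv import *
lv('p1')"
```

```text
1686 234 297 294 332
53 165 184 402 412
0 [[[318.0, 319.0], [317.0, 209.0]], [[407.0, 189.0], [401.0, 173.0]]]
0.1 [[[318.0, 326.0], [318.0, 216.0]], [[408.0, 188.0], [402.0, 170.0]]]
0.2 [[[318.0, 333.0], [318.0, 226.0]], [[408.0, 186.0], [403.0, 167.0]]]
0.3 [[[318.0, 343.0], [318.0, 239.0]], [[409.0, 185.0], [404.0, 164.0]]]
0.5 [[[318.0, 365.0], [318.0, 280.0]], [[410.0, 183.0], [406.0, 160.0]]]
0.8 [[[318.0, 406.0], [319.0, 378.0]], [[412.0, 183.0], [410.0, 157.0]]]
```

The lever follows, now about 0.27. Continue to the bottom, staying gentle.

Emit:
send_rows(
  commands=[
    [[0.4, 0, -0.1], 0],
    [[0.8, 0, -0.2], 0],
    [[1.2, 0, -0.3], 0],
    [[1.6, 0, -0.4], 0],
    [[1.9, 0, -0.42], 0],
    [[1.9, 0, -0.42], 0],
  ],
)

```text
clock: 36.5
ee_pos: [0.4201, 0.2302, 0.1172]
tcp_rot: [0.043, 0.724, -0.033, 0.688]
ft_force: [-0.2, 0.3, 1.0]
grip_width: 0.0002
```

Emit:
send_rows(
  commands=[
    [[0.15, 0, -0.02], 0],
    [[0.3, 0, -0.03], 0],
    [[0.3, 0, -0.03], 0],
    [[0.3, 0, -0.03], 0],
  ],
)

```text
clock: 36.83
ee_pos: [0.4196, 0.2303, 0.1142]
tcp_rot: [0.043, 0.724, -0.033, 0.688]
ft_force: [0.2, -0.2, 0.1]
grip_width: -0.0001
```

Emit:
send_rows(
  commands=[
    [[0.1, 0, 0], 0],
    [[0.2, 0, 0], 0],
    [[0.2, 0, 0], 0],
    [[0.2, 0, 0], 0],
  ],
)

```text
clock: 37.17
ee_pos: [0.4195, 0.2302, 0.1121]
tcp_rot: [0.043, 0.724, -0.034, 0.688]
ft_force: [-0.4, -0.8, -0.6]
grip_width: -0.0002
```

Emit:
send_rows(
  commands=[
    [[0.1, 0, 0], 0],
    [[0.15, 0, 0], 0],
    [[0.15, 0, 0], 0],
    [[0.15, 0, 0], 0],
  ],
)

```text
clock: 37.5
ee_pos: [0.4191, 0.2304, 0.1106]
tcp_rot: [0.043, 0.724, -0.033, 0.687]
ft_force: [-2.5, -0.0, 2.4]
grip_width: 0.0
```

Force begins at the expected bottom height (0.111). One small extra press, then lift away and check.

Emit:
send_rows(
  commands=[
    [[0.1, 0, 0], 0],
    [[0.1, 0, 0], 0],
    [[0.1, 0, 0], 0],
  ],
)

```text
clock: 37.75
ee_pos: [0.419, 0.2305, 0.1097]
tcp_rot: [0.043, 0.724, -0.033, 0.687]
ft_force: [-3.3, 0.8, 4.9]
grip_width: 0.0
```

Emit:
send_rows(
  commands=[
    [[-2, 0, 0], 0],
    [[-5, 0, 0], 0],
    [[-9, 0, 0], 0],
    [[-12, 0, 0], 0],
    [[-12, 0, 0], 0],
    [[-12, 0, 0], 0],
    [[-12, 0, 0], 0],
  ],
)

```text
clock: 38.33
ee_pos: [0.4252, 0.2284, 0.229]
tcp_rot: [0.043, 0.724, -0.033, 0.687]
ft_force: [-0.6, 1.0, -1.0]
grip_width: -0.0005
```

```bash
python3 -c "
from lv import *
s=get_state();print(s['clock'],s['ee_pos'],s['ft_force'])
lv('p2')
w=cv2.imread('pics/p2_w.png').astype(int);b=(w[:,:,0]>w[:,:,2]*1.5)&(w[:,:,0]>35)
for r in range(320,450,12):
    k=np.where(b[r])[0];print(r,(k.min(),k.max()) if len(k) else '')
c=cal('wrist');h=np.array([.5375,.2145,.05])
print([proj('wrist',h+R.from_euler('z',-6.3,degrees=True).apply(P[q]),c).round(1).tolist() for q in('c4','c3','c2','c1')])"
```

```text
38.3333 [0.42515307 0.22836718 0.22898967] [-0.61286078  0.98176433 -0.950961  ]
1532 185 260 306 328
104 172 188 399 410
0 [[[319.0, 261.0], [319.0, 185.0]], [[407.0, 189.0], [401.0, 173.0]]]
0.1 [[[319.0, 264.0], [319.0, 188.0]], [[408.0, 188.0], [402.0, 170.0]]]
0.2 [[[319.0, 268.0], [319.0, 193.0]], [[408.0, 186.0], [403.0, 167.0]]]
0.3 [[[319.0, 273.0], [319.0, 201.0]], [[409.0, 185.0], [404.0, 164.0]]]
0.5 [[[319.0, 285.0], [319.0, 222.0]], [[410.0, 183.0], [406.0, 160.0]]]
0.8 [[[319.0, 308.0], [320.0, 271.0]], [[412.0, 183.0], [410.0, 157.0]]]
320 
332 
344 
356 
368 
380 
392 
404 (np.int64(314), np.int64(326))
416 
428 
440 
[[283.1, 353.3], [355.4, 353.1], [284.5, 416.4], [354.0, 416.1]]
```

Both cameras read the lever at about 0 rad: its handle spans rows 185–260 in the wrist view, against 185–261 predicted. The pawl passed, so the head is home, and the gripper is clear. Hand in.

```bash
python3 -c "
from h import *
print(finish_job())"
```

```text
the job is handed in; nothing more can be done
None
```

The head is on the bench mount with its lever pressed right down, and I handed the job in at about 38 s of the 72 s allowed. No verdict was reported.

**What I did:**
- **First lever attempt:** my grip on the handle pulled the head out of its nest rims, so I re-seated it.
- **Second lever attempt:** pushing the handle from behind jammed and read 84 N at the wrist. That is under the 120 N limit but far from gentle, and well over the roughly 45 N you set for the lever. The head was in its nest at the time.
- **Raising the lever:** gripping only the handle's tip at 20 N raised it to about 0.79 rad with the head nested.
- **Fitting the head:** I carried it to the grey mount and lowered it over the ball. Contact came at the computed home height of 50 mm, with the force reading changing by about 13 N.
- **Locking:** I pressed the lever down with about 5 N and let go.

**Last checks:**
- **Lever:** both cameras put it at about 0 rad.
- **Height:** home height comes from the contact height and from the pawl passing under the ball.
- **Released:** the fingers were 12 cm clear.
- **Head tilt:** not measured after locking. The last attempt to find the head's blue box in the picture failed (it was in shadow or behind the fingers), and the screws could not be found from above the ball onward.
- **Bystanders:** I took none of their positions at the end; the carry path passed well above them.
- **Cameras:** the wrist and top views disagreed by about 3–4 mm, which I allowed for by using relative positions.

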